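# Set out the mineral shelf and close the crystal gauge

## Task

Make the exhibit shelf ready: first sweep the brown limonite clod off the cork so that it goes down the metal chute and stays in the wooden catch box. Then slide the silver-grey mica book and the long white gypsum crystal across the cork, without picking them up, until each lies flat in its own sunken bay, the mica in the broad rectangular one and the crystal in the long one of the length gauge. Last, slide the gauge's jaw along until it presses the crystal against the fixed stop, leave it shut there, and do not disturb the agate slice or the quartz.

Things in the scene. Friction and masses are not known exactly. Their poses are not given: they have to be found in the camera images.
- shelf: Fixed acrylic shelf, cork top 290 (x) x 640 (y) mm at z = 150 mm. Origin on the table under it, x away from the robot (turned up to 0.12 rad), y left. In its frame the cork covers x -150..140, y -370..270 mm; bays are cut 8 mm deep in it; a gauge beam 12 mm high (carriage 21 mm) lies at x 79..109, y -60..255 mm. Stop, jaw, bays, chute and box move with it.
- mica_bay (a point): Centre of the floor of the broad rectangular bay: 107 mm (shelf x) by 122 mm (shelf y), 8 mm deep, cork all round. In the shelf's frame x 15..122, y -228..-106 mm.
- gauge_bay (a point): On the floor of the long gauge bay: where the crystal's centre lies when its end touches the fixed stop, mid-width, 70 mm in +y from the stop face. The bay is 8 mm deep, in the shelf's frame x 15..67 mm, y from the stop face at -40 mm to the shelf's left edge at 270 mm, with the jaw in it.
- stop: Fixed aluminium stop of the gauge, across the -y end of the gauge bay, 84 x 20 x 36 mm (rises 28 mm above the cork). Origin on the bay floor in the middle of the bay's width, on the stop face that looks to +y.
- jaw_block: Sliding jaw of the gauge, an aluminium block in the gauge bay, 42 mm (shelf x) x 22 mm (shelf y), its top 47 mm above the cork. Origin at bay-floor level in the middle of its face towards the stop (-y); the block spans y 0..22 mm from it, with free space behind for pushing on its rear face. A thin arm joins it to the beam.
- jaw (a joint): Travel of the jaw in m: 0 = fully open (200 mm between jaw and stop), growing as the jaw slides in -y towards the stop, up to 0.09; 0.060 when shut on the 140 mm crystal. It takes about 1.5 N to slide and stays where it is left.
- mica: Silver-grey mica book, a flat layered slab 95 mm (its x) x 110 mm (its y) x 18 mm thick, about 0.5 kg. Origin at the centre of its underside. Starts flat on the cork in front of the broad bay, turned.
- crystal: White gypsum crystal, a bar 40 mm (its x) x 140 mm (its y) x 26 mm high with flat ends and a narrower ridge on top (the full 40 x 140 mm section is 20 mm high), about 0.33 kg. Origin at the centre of its underside. Starts flat on the cork in front of the gauge bay, turned.
- clod: Brown limonite clod, a lump about 56 mm across and 52 mm high with a flat underside, about 0.25 kg. Origin 26 mm above its underside, in its middle. Starts on the cork near the chute's mouth.
- catch_box: Wooden catch box on the table at the foot of the chute, 180 (x) x 160 (y) mm outside, walls 8 mm thick and 90 mm high (50 mm on the chute's side), floor 8 mm. Origin at the centre of its underside; fixed to the shelf.
- chute_mid (a point): Point 30 mm above the middle of the galvanized chute's slope. In the shelf's frame the chute begins at the cork's left edge, y = 270 mm, level with it, between side rails at x = -135 and -15 mm (none on the cork), and slopes 42 degrees down to the left, 93 mm long in plan, into the catch box.
- agate: Round banded agate slice, 84 mm across, 10 mm thick, loose on the cork at the right-hand end. Origin at the centre of its underside. Bystander.
- quartz: Quartz cluster, about 64 x 52 x 45 mm high, loose on the cork at the right-hand front corner. Origin at the centre of its underside. Bystander.
There are look-alikes about, which are no part of the job. Of the things like the mica, leave any that is green or turquoise; of the rest the larger one is meant.

How it is judged (in metres and radians):
On the way, in this order (a step that is already met when the one before it is completed fails the run):
1. the clod goes down the chute (distance between clod and chute_mid below 0.06 m).
2. the clod lies in the catch box (x of clod in the frame of catch_box between -0.085 and 0.085 m and y of clod in the frame of catch_box between -0.075 and 0.075 m and z of clod in the frame of catch_box below 0.06 m and linear speed of clod below 0.05 m/s), for 0.2 s.
3. mica book and crystal both lie flat in their bays (z of mica in the frame of mica_bay below 0.003 m and angle between each of mica, crystal's own z axis and vertical below 0.05 rad and horizontal distance between mica and mica_bay below 0.015 m and angle between the y axis of mica and the y axis of shelf, either way round below 0.2 rad and z of crystal in the frame of gauge_bay below 0.003 m and angle between the y axis of crystal and the y axis of shelf, either way round below 0.12 rad and x of crystal in the frame of gauge_bay between -0.012 and 0.012 m and y of crystal in the frame of gauge_bay between -0.006 and 0.062 m), for 0.2 s.
4. the jaw presses the crystal against the stop (contact force between each of jaw_block, stop and crystal above 1 N), for 0.05 s.
At the end, for the whole second after the job is handed in: Clod at rest in the catch box; mica flat on its bay floor (within 15 mm, 0.2 rad); crystal flat on the gauge bay floor between stop and jaw, in line within 0.12 rad; jaw shut on it with at most 4 mm play (joint above 0.056 m); all at rest (all of step 3 and x of clod in the frame of catch_box between -0.085 and 0.085 m and y of clod in the frame of catch_box between -0.075 and 0.075 m and z of clod in the frame of catch_box below 0.06 m and value of joint jaw above 0.056 m and linear speed of each of clod, mica, crystal below 0.02 m/s); the robot touches nothing.
It fails at once if mica book or crystal picked up: more than 20 mm above the cork (z of any of mica, crystal in the frame of shelf above 0.17 m).
It fails at once if agate slice or quartz disturbed by more than 12 mm (distance of any of agate, quartz from where it was at the start of the episode above 0.012 m).
It also fails if it takes over 72 s, if anything falls off the work surface, if the arm or the gripper's body presses on something with over 40 N, if the wrist force passes 120 N, or if a joint passes its speed limit or range.

## Robot

A 6-joint arm with a two-finger parallel gripper is mounted at the origin on the work surface. World frame = base frame: x ahead of the robot, y to its left, z up, the work surface at z = 0. Lengths are in mm, angles in rad, forces in N, time in s.
With the tool pointing down it reaches from about 250 to 725 mm from the base axis. Payload 4 kg.
Tool frame: the origin (TCP) lies at the very end of the fingers, on their centre line; the grasp point (between the pads) lies 19 mm behind it (manip.grip_depth is the distance from the TCP to the grasp point, in mm); x points along the fingers, y is the direction in which the jaws open and shut, and the axes are right-handed (so a half turn about x gives the same grasp; the last joint's range is limited). The gripper opens to 85 mm and grips with 20 to 120 N. Pads are 22 mm wide; open, the fingers measure 114 mm over their backs; the gripper's body (76 mm by 85 mm) begins 54 mm behind the grasp point. The pads swing forward as they close: fully open they stand 13 mm farther back than shut.
Start: joints at [-1.162, 0.241, 0.005, 1.335, 0, 1.571], TCP at [198.752, -458.799, 231.306] pointing down, gripper open.
Joint ranges: [-2.72, 2.72], [-1.05, 1.87], [-1.09, 1.28], [-1.99, 2.15], [-1.42, 1.44], [-3.14, 3.14]. Speed limits (rad/s): [2.79, 2.79, 3.14, 3.14, 3.14, 3.14].

## Interface

Orientations are given as a unit quaternion [x, y, z, w].
In Python, from plant import manip, imaging gives the robot as it stands.
- The arm moves only by the tool move_arm, never from a script. Its argument "rows" is a list that holds one entry, the list of rows, each a list of 4 numbers: the shift along the tool's x, y, z in m, then the turn about the tool's x in degrees. In form: [[[x, y, z, twist], ...]]. A call has 1 to 8 rows; each row shifts and turns the pose as measured when the row begins, along the tool's axes as they then stand; what a row does not reach is not made up. A row lasts 1/12 s, in which the tool goes at most 41.7 mm and 7.16 degrees, less where a joint would pass 70% of its speed; a pose out of reach is approached as far as the arm can. A call with a gripper value outside its range is refused whole. "claw" is the opening, from -1 (shut) to 1 (fully open), set as the call begins (left out, the last holds). The fingers move at their own pace and stop on an object; the grip force is fixed at half the most. Time passes only in rows, so rows that do not move let the fingers close. It gives the time, the measured TCP pose, the force and the opening at its end, in the units of the state.
- manip.get_obs(): the state, without advancing time (a new reading comes with each control period).
- imaging.camera(name): name is "scene" or "top"; returns (picture, depth): 384x512x3 uint8, red, green, blue; 384x512 float32, mm along the optical axis (not along the pixel's ray), 0 where there is no reading.
- imaging.calibration(name): a dict with "K" (3x3 intrinsics, pixels), "cam_to_world" (4x4, takes a point from camera to world coordinates). Camera axes: x right, y up, looking along -z (the intrinsics and any distortion apply to the point x, -y, -z); pixel columns grow to the right and rows downward; lengths in mm; the calibration is good to about 2 mm. A picture is of the moment at which its call begins. calibration takes no time and is no camera call.
- manip.sign_off(): hands the job in, once; it reports no verdict.
The state is a dict: "t": time; "joint_pos": joint angles; "qd": joint speeds; "effort": joint torques, N m; "tool_pos": TCP position; "eef_rot": TCP orientation; "contact_force": force on the tool from outside, world axes, zero at the start; "moment": the same for the moment, N m; "finger_gap": finger opening in mm.
Only numpy, scipy, OpenCV 4.12 (cv2) and the standard library are available. Lean on these libraries where they do the work, as an engineer would, in place of code of your own. Each camera call takes 0.05 s, during which the arm holds its last target.

## Working session

There is one attempt and no reset: what is moved stays moved. The work goes in short steps, Python scripts to look and compute and a tool call to move; the robot and the scene stay as the last step left them, time stands still between calls to the robot, and variables do not carry over. Pictures are saved under pics/ and viewed, and the job is handed in when it is done.

Besides the shell and the picture viewer there is one more tool, called after "Request:" by a JSON object that holds its "api" and its "payload". move_arm: Moves the arm, as the interface text tells. Its arguments: {"type":"object","properties":{"rows":{"type":"array"},"claw":{"type":"number"}},"required":["rows"]}

```bash
ls -la; mkdir -p pics
cat > h.py <<'E'
import numpy as np, cv2
from plant import manip, imaging
def snap(n,f):
    p,d=imaging.camera(n); cv2.imwrite(f,p[...,::-1]); np.save(f[:-4]+'.npy',d); return p,d
def pix2plane(n,uv,z):
    c=imaging.calibration(n); K=np.array(c['K']);T=np.array(c['cam_to_world'])
    uv=np.atleast_2d(np.array(uv,float)); 
    D=c.get('dist',None)
    q=cv2.undistortPoints(uv[:,None],K,None if D is None else np.array(D))[:,0]
    r=np.c_[q[:,0],-q[:,1],-np.ones(len(q))]@T[:3,:3].T
    o=T[:3,3]; s=(z-o[2])/r[:,2]
    return o+s[:,None]*r
def cloud(n,d):
    c=imaging.calibration(n); K=np.array(c['K']);T=np.array(c['cam_to_world'])
    v,u=np.mgrid[:d.shape[0],:d.shape[1]]
    q=cv2.undistortPoints(np.stack([u,v],-1).reshape(-1,1,2).astype(float),K,None)[:,0].reshape(*d.shape,2)
    P=np.stack([q[...,0]*d,-q[...,1]*d,-d],-1)
    return P@T[:3,:3].T+T[:3,3]
E
python3 - <<'E'
from h import *
for n in('scene','top'):
    print(imaging.calibration(n)); snap(n,f'pics/{n}0.png')
print(manip.get_obs())
E
```

```text
total 12
drwxr-xr-x  3 agent agent 4096 Dec  6 07:29 .
drwxr-xr-x 23 root  root  4096 Dec  6 07:29 ..
drwxr-xr-x  2 agent agent 4096 Dec  6 07:29 pics
{'K': array([[465.7659757 ,   0.        , 252.25288088],
       [  0.        , 465.7659757 , 192.79124752],
       [  0.        ,   0.        ,   1.        ]]), 'cam_to_world': array([[ 8.04785138e-01, -4.17597530e-01,  4.21821271e-01,
         1.04415664e+03],
       [ 5.93424367e-01,  5.50526205e-01, -5.87169838e-01,
        -7.22926051e+02],
       [ 1.29770105e-02,  7.22864579e-01,  6.90867858e-01,
         1.02378778e+03],
       [ 0.00000000e+00,  0.00000000e+00,  0.00000000e+00,
         1.00000000e+00]])}
{'K': array([[488.96509692,   0.        , 250.4466811 ],
       [  0.        , 488.96509692, 198.34878458],
       [  0.        ,   0.        ,   1.        ]]), 'cam_to_world': array([[ 4.92522416e-03,  9.96598243e-01, -8.22659333e-02,
         4.06226301e+02],
       [-9.99978747e-01,  5.25991345e-03,  3.85215367e-03,
         2.35887743e+00],
       [ 4.27176127e-03,  8.22452122e-02,  9.96602969e-01,
         1.72906403e+03],
       [ 0.00000000e+00,  0.00000000e+00,  0.00000000e+00,
         1.00000000e+00]])}
{'t': 0.1, 'joint_pos': array([-1.16197881e+00,  2.41330458e-01,  3.85579146e-03,  1.33522541e+00,
       -1.58160309e-05,  1.57081857e+00]), 'qd': array([-0.00067709, -0.00132   ,  0.00463221,  0.00018226,  0.00143225,
       -0.00014326]), 'effort': array([ 1.49026877e-03, -3.73138440e+01,  2.53009790e+01,  1.09073086e-02,
        1.22869478e-04,  5.70392629e-06]), 'tool_pos': array([ 198.52830771, -458.26776258,  230.50437948]), 'eef_rot': array([-0.69224482, -0.14418454,  0.69252904, -0.14286869]), 'contact_force': array([-0.29206774, -0.2223111 ,  0.467845  ]), 'moment': array([-0.04674967,  0.03736614,  0.00317136]), 'finger_gap': 85.56322699968987}
```

View pics/scene0.png

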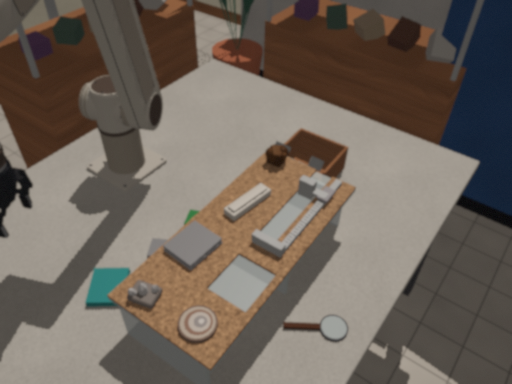

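View pics/top0.png

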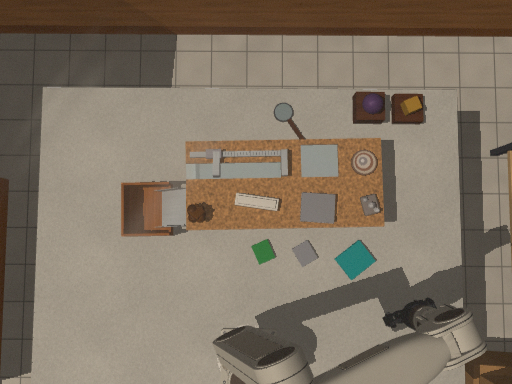

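Run:
```python
from h import *
p=cv2.imread('pics/top0.png'); d=np.load('pics/top0.npy')
c=p[125:250,110:400]; cv2.imwrite('pics/crop0.png',cv2.resize(c,None,fx=2.75,fy=2.75,interpolation=cv2.INTER_CUBIC))
P=cloud('top',d)
hsv=cv2.cvtColor(p,cv2.COLOR_BGR2HSV)
m=(P[...,2]>138)&(P[...,2]<220)&(P[...,0]>250)&(P[...,0]<700)
m=m.astype(np.uint8)
n,l,s,ce=cv2.connectedComponentsWithStats(m)
k=1+np.argmax(s[1:,4]);print(s[k])
cn,_=cv2.findContours((l==k).astype(np.uint8),cv2.RETR_EXTERNAL,cv2.CHAIN_APPROX_NONE)
r=cv2.minAreaRect(cn[0]);print(r); b=cv2.boxPoints(r)
W=pix2plane('top',b,150);print(W.round(1))
# object masks by height above cork
for nm,lo in(('z>155',156),):
    m2=((P[...,2]>lo)&(l==k)).astype(np.uint8)
    n2,l2,s2,c2=cv2.connectedComponentsWithStats(m2)
    for i in range(1,n2):
        if s2[i,4]>30:
            q=P[l2==i]; print(s2[i],q.mean(0).round(1),np.percentile(q[:,2],[5,50,95]).round(1), q.max(0).round(1))
            cc,_=cv2.findContours((l2==i).astype(np.uint8),cv2.RETR_EXTERNAL,cv2.CHAIN_APPROX_NONE)
            rr=cv2.minAreaRect(cc[0]); zt=np.median(q[:,2]); print('   ',rr, pix2plane('top',cv2.boxPoints(rr),zt).round(0)[:,:2].tolist())
```

```text
[  169   148   216    82 15386]
((276.5, 188.5), (81.0, 215.0), 90.0)
[[ 700.2  263.1  150. ]
 [ 704.2 -439.9  150. ]
 [ 439.6 -435.3  150. ]
 [ 436.1  258.1  150. ]]
[190 149  99  29 898] [667.1  27.8 171.2] [157.7 168.1 197.4] [697.4 193.2 207.5]
    ((239.0, 163.0), (28.0, 98.0), 90.0) [[694.0, 192.0], [696.0, -124.0], [605.0, -124.0], [603.0, 191.0]]
[351 150  26  25 466] [ 655.1 -370.8  161.5] [157.  161.2 166.7] [ 695.9 -328.7  171.7]
    ((363.5, 162.0), (24.0, 25.0), 90.0) [[695.0, -329.0], [695.0, -411.0], [617.0, -409.0], [616.0, -328.0]]
[300 191  36  33 985] [ 506.6 -218.6  167.4] [161.  167.3 173.8] [ 560.8 -162.7  179. ]
    ((317.3620910644531, 207.65516662597656), (34.713008880615234, 30.643783569335938), 4.763641834259033) [[462.0, -158.0], [560.0, -167.0], [551.0, -278.0], [453.0, -269.0]]
[235 193  44  18 549] [524.3 -22.8 173.1] [164.4 173.4 181.1] [552.5  45.8 186.8]
    ((256.2699890136719, 202.10997009277344), (43.55778121948242, 13.717872619628906), 8.130102157592773) [[510.0, 49.0], [554.0, 44.0], [535.0, -94.0], [492.0, -88.0]]
[360 192  21  24 324] [ 517.3 -385.4  170.4] [160.2 168.7 187.7] [ 558.8 -354.6  198.4]
    ((370.04998779296875, 204.15000915527344), (20.55480194091797, 18.34120750427246), 71.56504821777344) [[540.0, -349.0], [559.0, -405.0], [497.0, -425.0], [478.0, -369.0]]
[187 203  19  21 294] [485.  167.3 194.1] [180.8 195.3 204.1] [520.  197.  210.3]
    ((196.0, 213.0), (18.0, 20.0), 0.0) [[454.0, 195.0], [517.0, 196.0], [517.0, 139.0], [455.0, 138.0]]
```

View pics/crop0.png

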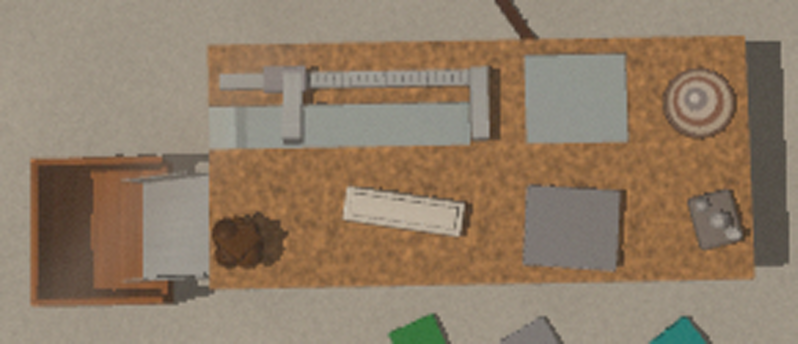

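```bash
cat >> h.py <<'E'
def fitlines(mask, quad_guess):
    "refine quad corners: per side collect edge pts at mask boundary near the guessed side, fitLine, intersect"
    cn,_=cv2.findContours(mask,cv2.RETR_EXTERNAL,cv2.CHAIN_APPROX_NONE)
    c=max(cn,key=cv2.contourArea)[:,0].astype(float)
    q=np.array(quad_guess,float); L=[]
    for i in range(len(q)):
        a,b=q[i],q[(i+1)%len(q)]; t=(b-a)/np.linalg.norm(b-a); n=np.array([-t[1],t[0]])
        s=(c-a)@t; e=(c-a)@n; k=(abs(e)<3)&(s>.1*np.linalg.norm(b-a))&(s<.9*np.linalg.norm(b-a))
        v=cv2.fitLine(c[k].astype(np.float32),cv2.DIST_HUBER,0,.01,.01).ravel()
        nn=np.array([-v[1],v[0]]); L.append((nn,nn@v[2:]))
    out=[]
    ctr=q.mean(0); L2=[]
    for (nn,cc) in L:  # contour runs through pixel centres: push out half a pixel
        sgn=np.sign(cc-nn@ctr); L2.append((nn,cc+sgn*.5))
    L=L2
    for i in range(len(q)):
        A=np.array([L[i-1][0],L[i][0]]); out.append(np.linalg.solve(A,[L[i-1][1],L[i][1]]))
    return np.array(out)
def rigid2(S,W):
    S=np.array(S,float);W=np.array(W,float)[:,:2];a=S-S.mean(0);b=W-W.mean(0)
    th=np.arctan2((a[:,0]*b[:,1]-a[:,1]*b[:,0]).sum(),(a*b).sum())
    R=np.array([[np.cos(th),-np.sin(th)],[np.sin(th),np.cos(th)]]);t=W.mean(0)-R@S.mean(0)
    return th,R,t,W-(S@R.T+t)
E
python3 - <<'E'
from h import *
p=cv2.imread('pics/top0.png'); hsv=cv2.cvtColor(p,cv2.COLOR_BGR2HSV)
for u,v in [(300,185),(318,160),(317,207),(250,172),(150,240),(257,202)]: print((u,v),hsv[v,u])
cork=((hsv[...,0]<22)&(hsv[...,1]>90)&(hsv[...,2]>60)).astype(np.uint8)
cork[:,:187-1]=0; cork[:138]=0; cork[:,:]=cv2.morphologyEx(cork,cv2.MORPH_CLOSE,np.ones((5,5)))
cv2.imwrite('pics/m.png',cork*255)
g=[(185.6,141.4),(380.5,138.5),(383.8,226.5),(186.4,230.5)]
try:
  c=fitlines(cork,g);print(c)
except Exception as e: print(e); c=np.array(g)
W=pix2plane('top',c,150);print(W.round(1))
S=[(140,270),(140,-370),(-150,-370),(-150,270)]
th,R,t,e=rigid2(S,W);print(th,t,e.round(1))
E
```

```text
(300, 185) [ 14 138 152]
(318, 160) [ 30   9 146]
(317, 207) [  8  23 123]
(250, 172) [ 40  15 151]
(150, 240) [ 20  42 158]
(257, 202) [ 17  45 188]
[[185.5000091  140.98235339]
 [380.76892114 137.26162996]
 [384.07486938 225.83185244]
 [185.5000052  230.00672475]]
[[ 723.7  209.6  150. ]
 [ 739.7 -429.9  150. ]
 [ 449.8 -435.7  150. ]
 [ 433.1  205.   150. ]]
0.024237433364612745 [590.38029864 -62.66847955] [[-0.1 -1.1]
 [ 0.4 -0.8]
 [ 0.4  0.5]
 [-0.7  1.4]]
```

View pics/m.png

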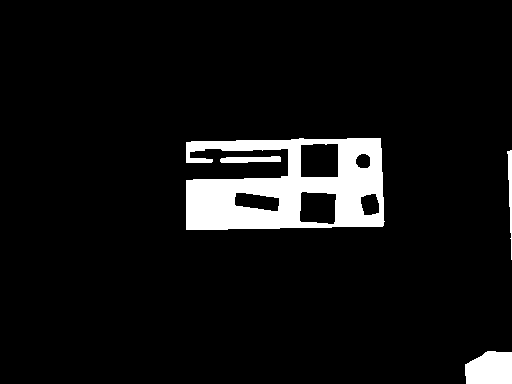

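```bash
cat >> h.py <<'E'
from scipy.spatial.transform import Rotation as Ro
TH=0.0242; T0=np.array([590.4,-62.7]); RS=np.array([[np.cos(TH),-np.sin(TH)],[np.sin(TH),np.cos(TH)]])
def w2s(w): return (np.atleast_2d(w)[:,:2]-T0)@RS
def s2w(s): return np.atleast_2d(s)@RS.T+T0
def toolmove(sx,sy,z,yaw=None):
    "mm shift in tool axes to go to shelf (sx,sy), height z; plus yaw of tool y in shelf"
    o=manip.get_obs(); R=Ro.from_quat(o['eef_rot']).as_matrix()
    w=np.r_[s2w((sx,sy))[0],z]; d=R.T@(w-o['tool_pos'])
    print('tool shift mm',d.round(1)); state(o)
def state(o=None):
    o=o or manip.get_obs(); R=Ro.from_quat(o['eef_rot']).as_matrix()
    y=RS.T@R[:2,1]; z=RS.T@R[:2,2]
    print('t %.2f shelf xy'%o['t'],w2s(o['tool_pos'])[0].round(1),'z %.1f'%o['tool_pos'][2],'down',R[2,0].round(4),R[:2,0].round(3),'tool y in shelf',y.round(3),'tool z',z.round(3),'F',o['contact_force'].round(1),'gap %.1f'%o['finger_gap'],'j',o['joint_pos'].round(2))
E
python3 - <<'E'
from h import *
state()
p=cv2.imread('pics/top0.png'); hsv=cv2.cvtColor(p,cv2.COLOR_BGR2HSV)
cork=((hsv[...,0]<22)&(hsv[...,1]>90)&(hsv[...,2]>60)).astype(np.uint8)
for nm,(x0,y0,x1,y1),z in (('mica',(293,188,345,228),168),('crystal',(228,188,285,216),170),('micabay',(296,143,342,181),150),('quartz',(354,190,382,220),170),('agate',(348,148,380,178),160)):
    m=np.zeros_like(cork); m[y0:y1,x0:x1]=1-cork[y0:y1,x0:x1]
    if nm=='crystal': m[y0:y1,x0:x1]=(hsv[y0:y1,x0:x1,1]<75)&(hsv[y0:y1,x0:x1,2]>120)
    if nm=='mica': m[y0:y1,x0:x1]=(hsv[y0:y1,x0:x1,1]<60)&(hsv[y0:y1,x0:x1,2]>100)
    cn,_=cv2.findContours(m,cv2.RETR_EXTERNAL,cv2.CHAIN_APPROX_NONE); c=max(cn,key=cv2.contourArea)
    r=cv2.minAreaRect(c); S=w2s(pix2plane('top',cv2.boxPoints(r),z))
    e=S[1]-S[0];f=S[2]-S[1]
    print(nm,r,'shelf',S.mean(0).round(1),'sides',np.hypot(*e).round(),np.hypot(*f).round(),'ang deg',np.degrees(np.arctan2(f[1],f[0])).round(1))
    print(S.round(0).tolist())
m=((hsv[...,2]<75)&(hsv[...,0]<20)&(hsv[...,1]>90)).astype(np.uint8); m[:,:187]=0;m[:195]=0;m[232:]=0;m[:,225:]=0
ys,xs=np.nonzero(m);print('clod',xs.min(),xs.max(),ys.min(),ys.max(), w2s(pix2plane('top',[(xs.mean(),ys.mean())],176)))
P=cloud('top',np.load('pics/top0.npy')); k=(P[...,2]>172)&(P[...,2]<215); k[:,:180]=0;k[:,215:]=0;k[:198]=0;k[235:]=0
Q=w2s(P[k]);print(Q.min(0),Q.max(0),Q.mean(0))
E
```

```text
t 0.10 shelf xy [-401.3 -386. ] z 230.5 down -1.0 [-0.001  0.002] tool y in shelf [ 0.375 -0.927] tool z [-0.927 -0.375] F [-0.3 -0.2  0.5] gap 85.6 j [-1.16  0.24  0.    1.34 -0.    1.57]
mica ((317.3813171386719, 207.39883422851562), (34.12092590332031, 28.943527221679688), 3.5763344764709473) shelf [ -86.9 -153.3] sides 93.0 109.0 ang deg -94.7
[[-129.0, -95.0], [-36.0, -103.0], [-45.0, -212.0], [-138.0, -203.0]]
crystal ((256.2200012207031, 201.46002197265625), (42.99208450317383, 12.162235260009766), 8.130102157592773) shelf [-64.3  42.1] sides 39.0 138.0 ang deg -99.2
[[-73.0, 113.0], [-34.0, 107.0], [-56.0, -29.0], [-95.0, -23.0]]
micabay ((319.0384521484375, 160.1923065185547), (32.75714874267578, 37.077484130859375), 88.15238952636719) shelf [  68.4 -166. ] sides 121.0 108.0 ang deg 179.9
[[122.0, -105.0], [123.0, -227.0], [15.0, -226.0], [14.0, -106.0]]
quartz ((369.79412841796875, 204.17648315429688), (19.645383834838867, 16.492422103881836), 75.96376037597656) shelf [ -79.9 -321.1] sides 53.0 63.0 ang deg -168.3
[[-55.0, -289.0], [-43.0, -341.0], [-105.0, -353.0], [-117.0, -302.0]]
agate ((363.5, 162.0), (24.0, 23.0), 90.0) shelf [  58.2 -308.6] sides 75.0 79.0 ang deg 177.7
[[98.0, -273.0], [97.0, -347.0], [18.0, -344.0], [20.0, -270.0]]
clod 188 207 203 221 [[-94.02451157 226.85507019]]
[-127.22668962  204.84478281] [-69.26430537 262.07746999] [-99.73394352 232.45365326]
```

Request:
{"api": "move_arm", "payload": {"rows": [[[0,0,0,-7],[0,0,0,-7],[0,0,0,-7],[0,0,0,-7],[0,0,0,-7],[0,0,0,-7],[0,0,0,-7],[0,0,0,-7]]], "claw": -0.05}}

```text
t: 0.77
tool_pos: [197.2, -455.4, 226.0]
eef_rot: [0.54, 0.463, -0.537, 0.454]
contact_force: [-0.2, -0.5, -0.3]
finger_gap: 40.8
```

```bash
python3 -c "
from h import *
toolmove(-100,176,230)"
```

```text
tool shift mm [   0.9  195.3 -604.9]
t 0.77 shelf xy [-402.6 -383. ] z 226.0 down -0.9999 [-0.005  0.011] tool y in shelf [ 0.983 -0.183] tool z [-0.183 -0.983] F [-0.2 -0.5 -0.3] gap 40.8 j [-1.16  0.25 -0.    1.33 -0.    0.57]
```

Request:
{"api": "move_arm", "payload": {"rows": [[[-0.001,0.0122,-0.038,0],[-0.001,0.0122,-0.038,0],[-0.001,0.0122,-0.038,0],[-0.001,0.0122,-0.038,0],[-0.001,0.0122,-0.038,0],[-0.001,0.0122,-0.038,0],[-0.001,0.0122,-0.038,0],[-0.001,0.0122,-0.038,0]]]}}

```text
t: 1.43
tool_pos: [342.0, -165.4, 231.7]
eef_rot: [0.542, 0.461, -0.54, 0.449]
contact_force: [1.4, -0.7, -0.1]
finger_gap: 40.9
```

```bash
python3 -c "
from h import *
toolmove(-100,176,230)"
```

```text
tool shift mm [   4.3   94.6 -296.8]
t 1.43 shelf xy [-250.8  -96.7] z 231.7 down -0.9998 [-0.01   0.015] tool y in shelf [ 0.981 -0.195] tool z [-0.196 -0.981] F [ 1.4 -0.7 -0.1] gap 40.9 j [-0.46  0.01 -0.26  1.31  0.01  1.29]
```

Request:
{"api": "move_arm", "payload": {"rows": [[[0,0.012,-0.037,0],[0,0.012,-0.037,0],[0,0.012,-0.037,0],[0,0.012,-0.037,0],[0,0.012,-0.037,0],[0,0.012,-0.037,0],[0,0.012,-0.037,0],[0,0.012,-0.037,0]]]}}

```text
t: 2.1
tool_pos: [488.8, 126.2, 232.9]
eef_rot: [-0.541, -0.462, 0.541, -0.449]
contact_force: [0.3, 0.4, 0.5]
finger_gap: 40.8
```

Request:
{"api": "move_arm", "payload": {"rows": [[[0,0,0,-6],[0,0,0,-5],[0,0,0,0]]]}}

```text
t: 2.35
tool_pos: [491.2, 135.3, 229.7]
eef_rot: [0.49, 0.517, -0.489, 0.503]
contact_force: [-0.1, -0.1, 0.1]
finger_gap: 40.4
```

```bash
python3 -c "
from h import *
snap('scene','pics/s1.png');snap('top','pics/t1.png')
toolmove(-100,176,156)"
```

```text
tool shift mm [73.6 -4.4 24.3]
t 2.45 shelf xy [-94.8 199.3] z 229.9 down -0.9998 [-0.014  0.014] tool y in shelf [1.    0.012] tool z [ 0.012 -1.   ] F [-0.4 -1.2  1.3] gap 40.7 j [0.26 0.27 0.04 1.35 0.02 1.79]
```

View pics/s1.png

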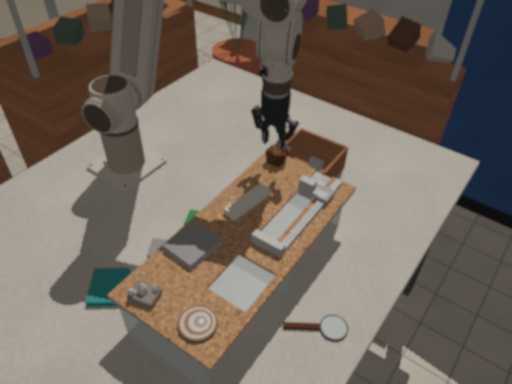

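Request:
{"api": "move_arm", "payload": {"rows": [[[0,-0.003,0.025,0],[0.02,0,0,0],[0.025,0,0,0],[0.018,0,0,0],[0.005,0,0,0]]]}}

```text
t: 2.87
tool_pos: [488.6, 105.9, 162.3]
eef_rot: [0.497, 0.511, -0.493, 0.499]
contact_force: [0.2, -0.2, -0.8]
finger_gap: 40.8
```

```bash
python3 -c "
from h import *
toolmove(-95,176,156)"
```

```text
tool shift mm [ 6.4  2.8 -4.9]
t 2.87 shelf xy [-97.7 171. ] z 162.3 down -0.9999 [-0.008  0.015] tool y in shelf [ 1.    -0.004] tool z [-0.004 -1.   ] F [ 0.2 -0.2 -0.8] gap 40.8 j [ 0.2   0.29 -0.12  1.17  0.02  1.75]
```

Request:
{"api": "move_arm", "payload": {"rows": [[[0.004,0,-0.008,0],[0.002,0.001,-0.008,0],[0,0.002,-0.008,0],[0,0.002,-0.008,0],[0,0.002,-0.008,0],[0,0.002,-0.008,0],[0,0.002,-0.008,0],[0,0.002,-0.008,0]]]}}

```text
t: 3.53
tool_pos: [501.7, 174.0, 160.3]
eef_rot: [0.499, 0.508, -0.495, 0.498]
contact_force: [0.3, -1.4, 0.5]
finger_gap: 40.7
```

```bash
python3 -c "
from h import *
snap('top','pics/t2.png')
toolmove(-85,260,156)
p=cv2.imread('pics/t2.png')[125:250,110:400];cv2.imwrite('pics/t2c.png',cv2.resize(p,None,fx=2.75,fy=2.75))"
```

```text
tool shift mm [  4.7  -3.  -19.4]
t 3.58 shelf xy [-82.2 240.5] z 160.4 down -0.9999 [-0.005  0.016] tool y in shelf [ 1.   -0.01] tool z [-0.01 -1.  ] F [1.2 1.1 1. ] gap 40.6 j [ 0.33  0.34 -0.04  1.18  0.02  1.88]
```

View pics/t2c.png

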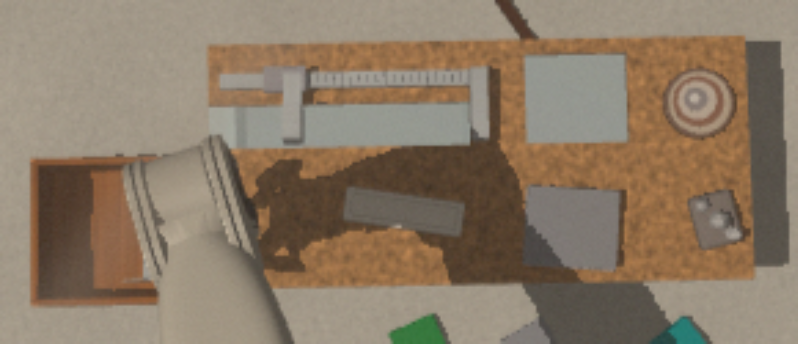

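Arm hides the clod; push on a little.

Request:
{"api": "move_arm", "payload": {"rows": [[[0,0,-0.008,0],[0,0,-0.008,0],[0,0,-0.008,0],[0,0,-0.006,0]]]}}

```text
t: 3.92
tool_pos: [502.8, 209.8, 161.2]
eef_rot: [0.5, 0.509, -0.493, 0.498]
contact_force: [0.6, 0.4, -0.3]
finger_gap: 40.6
```

```bash
python3 -c "
from h import *
snap('scene','pics/s2.png')
toolmove(-85,180,220)
p=cv2.imread('pics/s2.png')[80:280,180:380];cv2.imwrite('pics/s2c.png',cv2.resize(p,None,fx=3,fy=3))"
```

```text
tool shift mm [-60.5  -3.4  94.5]
t 3.97 shelf xy [-80.9 275.6] z 161.2 down -0.9998 [-0.003  0.019] tool y in shelf [ 1.    -0.009] tool z [-0.009 -1.   ] F [0.6 1.1 0. ] gap 40.6 j [ 0.39  0.37 -0.01  1.19  0.02  1.94]
```

View pics/s2c.png

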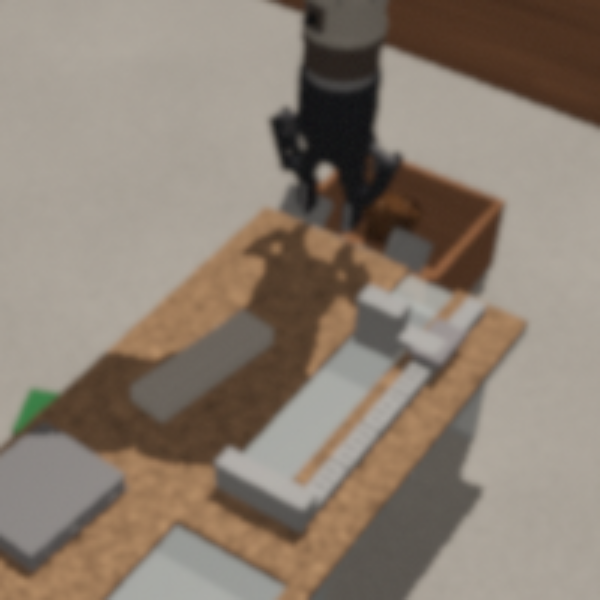

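Request:
{"api": "move_arm", "payload": {"rows": [[[-0.03,0,0.01,0],[-0.03,0,0.035,0],[0,0,0.035,-7],[0,0,0.03,-7],[0,0,0,-7],[0,0,0,-7],[0,0,0,-7],[0,0,0,-7]]]}}

```text
t: 4.63
tool_pos: [508.7, 97.7, 221.0]
eef_rot: [0.28, 0.654, -0.271, 0.648]
contact_force: [-0.0, -0.3, 0.3]
finger_gap: 40.8
```

Request:
{"api": "move_arm", "payload": {"rows": [[[0,0,0,-7],[0,0,0,-7],[0,0,0,-7],[0,0,0,-7],[0,0,0,-7],[0,0,0,-7],[0,0,0,-6]]], "claw": 0.6}}

```text
t: 5.22
tool_pos: [508.2, 96.9, 221.0]
eef_rot: [-0.016, 0.708, 0.027, 0.706]
contact_force: [-0.6, 0.3, 0.3]
finger_gap: 68.3
```

```bash
python3 -c "
from h import *
snap('top','pics/t3.png')
p=cv2.imread('pics/t3.png')[125:250,110:400];cv2.imwrite('pics/t3c.png',cv2.resize(p,None,fx=2.75,fy=2.75))
toolmove(-118,42,220)"
```

```text
tool shift mm [  -0.7 -117.9  -44.4]
t 5.27 shelf xy [-78.3 161.6] z 221.1 down -0.9999 [-0.003  0.016] tool y in shelf [-0.04   0.999] tool z [0.999 0.04 ] F [-0.2  0.2 -0.3] gap 68.6 j [0.18 0.28 0.03 1.32 0.02 0.12]
```

View pics/t3c.png

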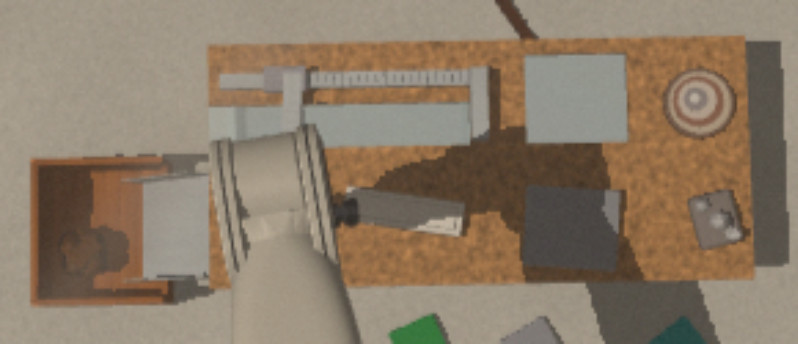

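Request:
{"api": "move_arm", "payload": {"rows": [[[0,-0.035,-0.014,2.3],[0,-0.035,-0.013,0],[0,-0.03,-0.012,0],[0.01,-0.012,-0.006,0],[0.02,0,0,0],[0.015,0,0,0],[0,0,0,0]]]}}

```text
t: 5.85
tool_pos: [466.8, -19.5, 173.9]
eef_rot: [0.003, 0.706, 0.008, 0.708]
contact_force: [-1.4, 0.0, -2.1]
finger_gap: 68.2
```

```bash
python3 -c "
from h import *
snap('scene','pics/s3.png')
p=cv2.imread('pics/s3.png')[80:280,130:380];cv2.imwrite('pics/s3c.png',cv2.resize(p,None,fx=3,fy=3))
toolmove(-118,42,153)"
```

```text
tool shift mm [22.  -4.6  3.9]
t 5.90 shelf xy [-122.    46.3] z 175.1 down -0.9999 [0.003 0.015] tool y in shelf [0.016 1.   ] tool z [ 1.    -0.016] F [-0.7  0.6 -0.5] gap 68.2 j [-0.05  0.21 -0.19  1.17  0.02 -0.06]
```

View pics/s3c.png

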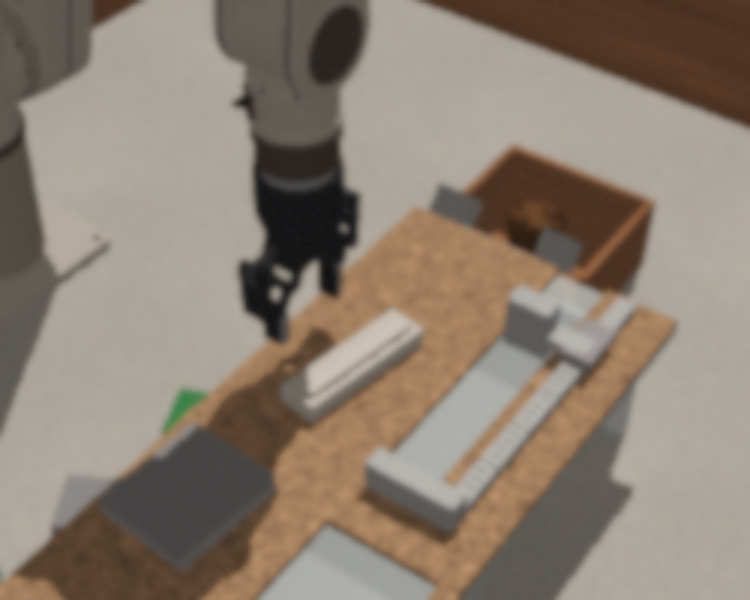

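Request:
{"api": "move_arm", "payload": {"rows": [[[0.012,-0.004,0,-1],[0.008,0,0,0],[0.002,0,0,0],[0,0,0,0]]]}}

```text
t: 6.23
tool_pos: [469.8, -22.3, 155.4]
eef_rot: [-0.003, 0.704, 0.013, 0.71]
contact_force: [-0.3, -0.0, -0.2]
finger_gap: 68.2
```

```bash
python3 -c "
from h import *
toolmove(-2,42,153)"
```

```text
tool shift mm [  3.4  -1.2 117.5]
t 6.23 shelf xy [-119.6   43.3] z 155.4 down -0.9999 [0.008 0.015] tool y in shelf [0.001 1.   ] tool z [ 1.    -0.001] F [-0.3 -0.  -0.2] gap 68.2 j [-0.06  0.23 -0.22  1.12  0.02 -0.08]
```

Request:
{"api": "move_arm", "payload": {"rows": [[[0,0,0.006,0],[0,0,0.008,0],[0,0,0.008,0],[0,0,0.008,0],[0,0,0.008,0],[0,0,0.008,0],[0,0,0.008,0],[0,0,0.004,0]]]}}

```text
t: 6.9
tool_pos: [532.1, -19.7, 157.6]
eef_rot: [-0.003, 0.705, 0.013, 0.709]
contact_force: [-3.4, -0.3, 2.6]
finger_gap: 68.2
```

```bash
python3 -c "
from h import *
snap('scene','pics/s4.png')
p=cv2.imread('pics/s4.png')[80:280,130:380];cv2.imwrite('pics/s4c.png',cv2.resize(p,None,fx=3,fy=3))
toolmove(-2,42,153)"
```

```text
tool shift mm [ 4.9 -2.3 54.6]
t 6.95 shelf xy [-56.6  44.3] z 157.6 down -0.9999 [0.005 0.015] tool y in shelf [0.001 1.   ] tool z [ 1.    -0.001] F [-1.  -0.6  0.1] gap 68.3 j [-0.05  0.34 -0.05  1.17  0.02 -0.07]
```

View pics/s4c.png

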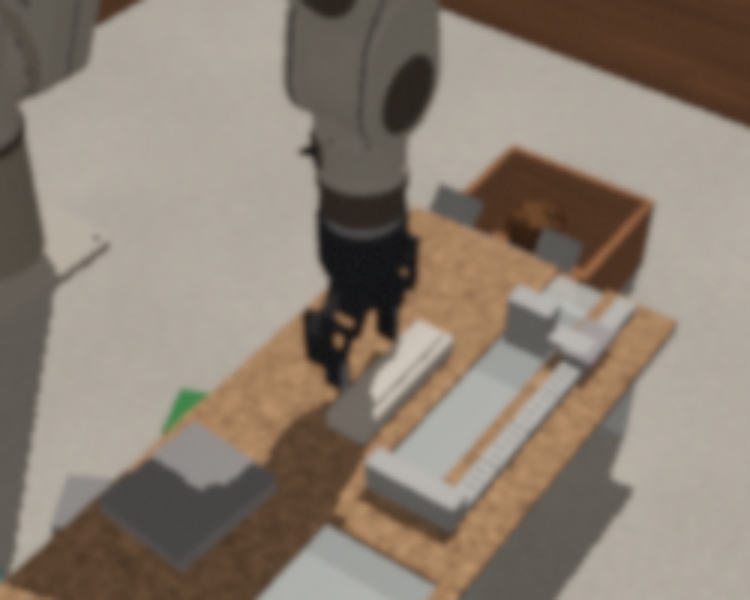

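Request:
{"api": "move_arm", "payload": {"rows": [[[0.003,-0.0005,0.006,0],[0.002,-0.0005,0.008,0],[0.001,0,0.008,0],[0.001,0,0.006,0],[0.001,0,0.003,0]]]}}

```text
t: 7.37
tool_pos: [561.7, -19.8, 150.2]
eef_rot: [-0.003, 0.708, 0.013, 0.707]
contact_force: [-5.3, 0.3, 4.1]
finger_gap: 68.3
```

```bash
python3 -c "
from h import *
snap('scene','pics/s5.png')
p=cv2.imread('pics/s5.png')[120:270,200:360];cv2.imwrite('pics/s5c.png',cv2.resize(p,None,fx=4,fy=4))
toolmove(6,42,153)"
```

```text
tool shift mm [-3.1 -1.5 33.2]
t 7.42 shelf xy [-27.2  43.6] z 150.0 down -0.9999 [-0.001  0.015] tool y in shelf [0.001 1.   ] tool z [ 1.    -0.001] F [-2.9  0.2  2.4] gap 68.2 j [-0.04  0.41  0.03  1.19  0.02 -0.07]
```

View pics/s5c.png

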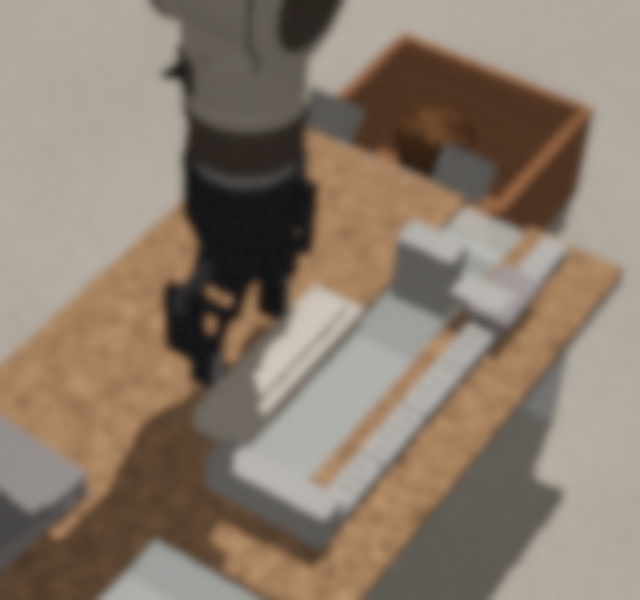

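Request:
{"api": "move_arm", "payload": {"rows": [[[-0.002,0,0.006,0],[-0.0005,0,0.007,0],[0,0,0.007,0],[0,0,0.006,0],[0,0,0.004,0]]]}}

```text
t: 7.83
tool_pos: [594.6, -19.1, 152.4]
eef_rot: [-0.003, 0.707, 0.013, 0.707]
contact_force: [-2.6, 0.2, -0.3]
finger_gap: 68.3
```

```bash
python3 -c "
from h import *
snap('scene','pics/s6.png')
p=cv2.imread('pics/s6.png')[120:270,200:360];cv2.imwrite('pics/s6c.png',cv2.resize(p,None,fx=4,fy=4))
toolmove(6,42,153)"
```

```text
tool shift mm [-0.7 -1.5 -0.1]
t 7.88 shelf xy [ 6.1 43.5] z 152.3 down -0.9999 [0.001 0.015] tool y in shelf [0.001 1.   ] tool z [ 1.    -0.001] F [-2.1 -0.5 -0.7] gap 68.1 j [-0.04  0.47  0.13  1.23  0.02 -0.06]
```

View pics/s6c.png

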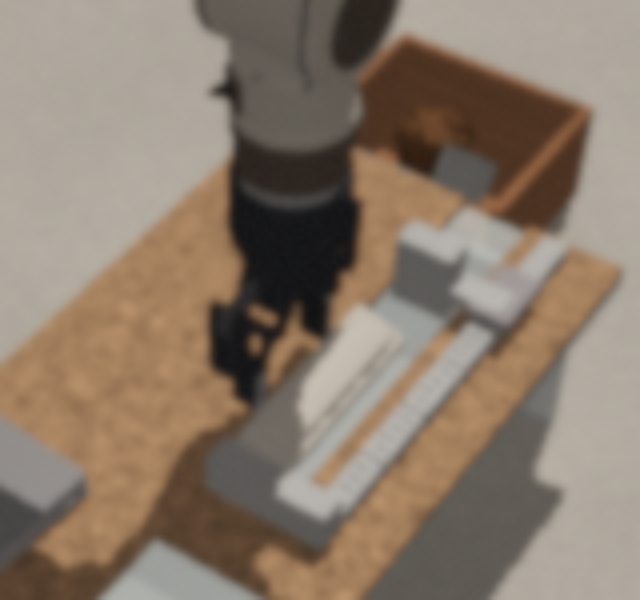

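Request:
{"api": "move_arm", "payload": {"rows": [[[0,0,0.004,0],[0,0,0.002,0],[-0.003,0,-0.02,0],[-0.02,0,-0.03,0],[-0.03,0,-0.03,0],[-0.03,0,-0.03,0],[0,0,-0.03,0],[0,0,-0.03,0]]]}}

```text
t: 8.55
tool_pos: [436.6, -24.0, 234.3]
eef_rot: [-0.003, 0.703, 0.014, 0.711]
contact_force: [-0.0, -0.7, 0.2]
finger_gap: 68.1
```

```bash
cat > look.py <<'E'
import sys
from h import *
k=sys.argv[1]
snap('top',f'pics/t{k}.png')
p=cv2.imread(f'pics/t{k}.png')[125:250,110:400];cv2.imwrite(f'pics/t{k}c.png',cv2.resize(p,None,fx=2.75,fy=2.75,interpolation=cv2.INTER_CUBIC))
snap('scene',f'pics/s{k}.png')
p=cv2.imread(f'pics/s{k}.png')[120:345,110:370];cv2.imwrite(f'pics/s{k}c.png',cv2.resize(p,None,fx=2.6,fy=2.6,interpolation=cv2.INTER_CUBIC))
state()
E
python3 look.py 7
```

```text
t 8.65 shelf xy [-155.9   42.5] z 234.4 down -0.9998 [0.007 0.016] tool y in shelf [0. 1.] tool z [ 1.    -0.001] F [ 1.1  0.  -0.4] gap 68.1 j [-0.07  0.1  -0.15  1.31  0.02 -0.09]
```

View pics/s7c.png

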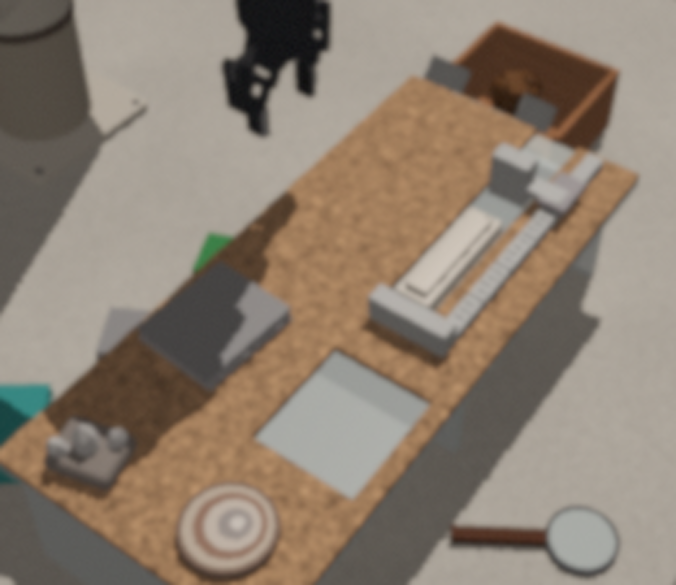

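View pics/t7c.png

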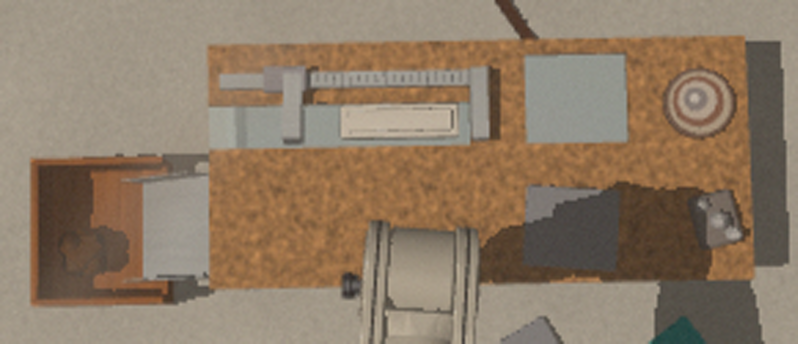

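Request:
{"api": "move_arm", "payload": {"rows": [[[0,-0.039,-0.001,0],[0,-0.039,-0.001,0],[0,-0.039,-0.001,0],[0,-0.039,-0.001,0],[0.01,-0.028,-0.001,0],[0.03,0,0,0],[0.03,0,0,0],[0,0,0,0]]]}}

```text
t: 9.32
tool_pos: [450.5, -219.3, 166.2]
eef_rot: [-0.01, 0.693, 0.013, 0.721]
contact_force: [-1.2, 0.1, -0.9]
finger_gap: 68.0
```

```bash
python3 -c "
from h import *
toolmove(-162,-154,153)"
```

```text
tool shift mm [ 12.4  -0.7 -18.9]
t 9.32 shelf xy [-143.7 -153.2] z 166.2 down -0.9992 [0.04  0.005] tool y in shelf [-0.008  1.   ] tool z [0.999 0.008] F [-1.2  0.1 -0.9] gap 68.0 j [-0.47  0.26 -0.15  1.13  0.02 -0.5 ]
```

Request:
{"api": "move_arm", "payload": {"rows": [[[-0.003,0,-0.015,0],[0,0,-0.008,0],[0.01,0,-0.001,0],[0.005,0,0,0],[0,0,0,0]]]}}

```text
t: 9.73
tool_pos: [431.5, -221.7, 154.9]
eef_rot: [-0.011, 0.69, 0.012, 0.723]
contact_force: [-0.4, 0.1, 0.3]
finger_gap: 68.0
```

```bash
python3 -c "
from h import *
toolmove(-162,-154,153)"
```

```text
tool shift mm [1.9 1.1 0.6]
t 9.73 shelf xy [-162.7 -155.1] z 154.9 down -0.9989 [0.046 0.003] tool y in shelf [-0.009  1.   ] tool z [0.999 0.009] F [-0.4  0.1  0.3] gap 68.0 j [-0.49  0.23 -0.22  1.08  0.02 -0.52]
```

Request:
{"api": "move_arm", "payload": {"rows": [[[0.001,0,0.008,0],[0.0005,0,0.009,0],[0.0005,0,0.009,0],[0.0005,0,0.009,0],[0.0005,0,0.009,0],[0.0005,0,0.009,0],[0.0005,0,0.009,0],[0.0005,0,0.005,0]]]}}

```text
t: 10.4
tool_pos: [501.1, -218.7, 154.5]
eef_rot: [-0.012, 0.695, 0.012, 0.719]
contact_force: [-7.5, -0.3, 6.5]
finger_gap: 68.6
```

```bash
python3 look.py 8
```

```text
t 10.50 shelf xy [ -92.2 -153.7] z 154.4 down -0.9993 [0.037 0.   ] tool y in shelf [-0.01  1.  ] tool z [0.999 0.01 ] F [0.7 0.4 0.3] gap 68.6 j [-0.42  0.35 -0.05  1.14  0.02 -0.45]
```

View pics/s8c.png

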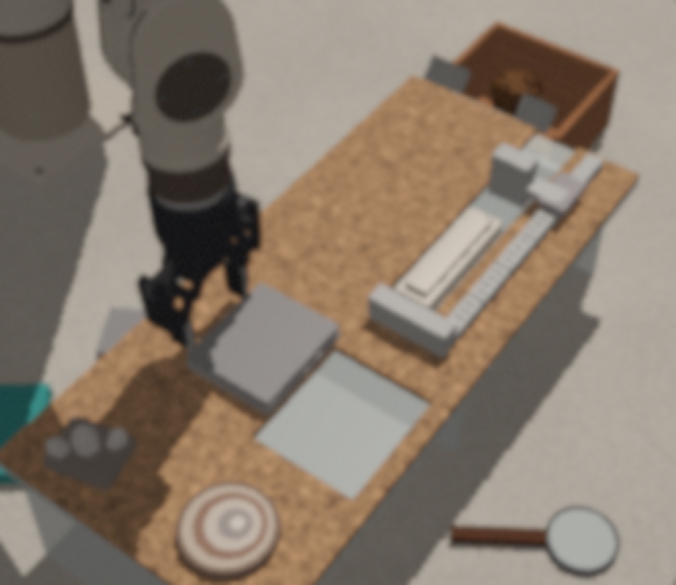

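View pics/t8c.png

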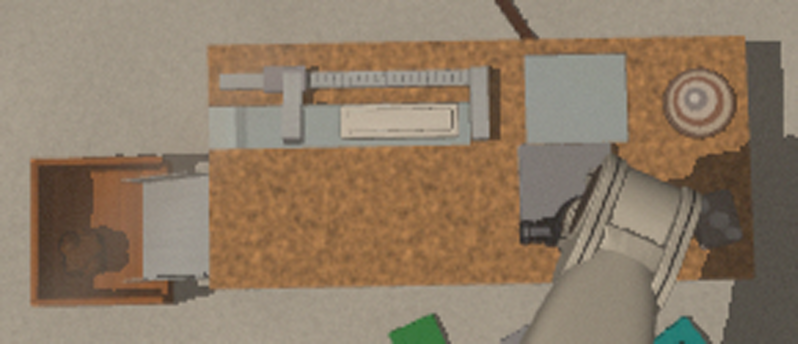

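Run:
```python
from h import *
p=cv2.imread('pics/t8.png').astype(float); g=p[...,0]-p[...,2]  # blue-red
for v in (180,184,188,192,196): 
    row=g[v,292:306]; print(v,row.astype(int))
for v in range(180,204,4):
    row=g[v,290:310]; lo,hi=row[:5].mean(),row[-6:].mean(); mid=(lo+hi)/2
    i=np.argmax(row>mid); u=290+i-1+(mid-row[i-1])/(row[i]-row[i-1]); print(v,u.round(2),w2s(pix2plane('top',[(u,v)],168))[0].round(1))
for u in (302,308,314,318):
    col=g[170:190,u]; print(col.astype(int))
```

```text
180 [-80 -81 -77 -75 -84 -83 -26 -12 -10  -7 -11  -9  -8  -8]
184 [-86 -89 -92 -95 -89 -78 -43 -10  -9  -9 -11 -12 -11 -10]
188 [-72 -76 -78 -81 -82 -74 -45 -10  -9 -12 -10 -11  -9 -11]
192 [-77 -75 -78 -79 -81 -74 -61  -9 -10 -11 -13 -11 -11 -11]
196 [-86 -84 -87 -95 -82 -81 -75 -10 -13 -11 -11 -11 -11 -10]
180 297.66 [  2.4 -92.6]
184 297.86 [-10.5 -92.8]
188 298.03 [-23.4 -93. ]
192 298.29 [-36.3 -93.5]
196 298.43 [-49.2 -93.6]
200 298.56 [-62.1 -93.7]
[ -8  -4  -5  -5  -5  -6  -7 -24  -8  -8 -11 -11 -10 -12 -11  -9  -9 -11
 -10 -13]
[ -7  -4  -6  -6  -7  -5  -7 -17 -11 -11 -12 -11 -11 -11 -12 -13 -11 -13
 -11 -12]
[ -5  -7  -6  -5  -5  -5  -7 -10 -10 -10  -8 -11 -12 -12 -10 -12  -8  -8
 -12 -12]
[ -7  -7  -4  -5  -5  -6  -6 -19 -12 -13 -10 -11 -13 -11  -8 -10 -12 -11
  -9 -12]
```

Request:
{"api": "move_arm", "payload": {"rows": [[[0,0,-0.015,0],[-0.025,0,0,0],[-0.025,0.01,0.015,0],[0,0.035,0.025,0],[0,0.035,0.025,0],[0,0.01,0.01,0],[0,0,0,0]]], "claw": -1}}

```text
t: 11.08
tool_pos: [564.6, -121.6, 207.6]
eef_rot: [-0.009, 0.69, 0.013, 0.724]
contact_force: [0.2, -0.4, 0.9]
finger_gap: 0.1
```

```bash
python3 -c "
from h import *
toolmove(-34,-64,155)"
```

```text
tool shift mm [52.2 -5.9 -9.3]
t 11.08 shelf xy [-27.3 -58.3] z 207.6 down -0.9989 [0.047 0.007] tool y in shelf [-0.008  1.   ] tool z [0.999 0.007] F [ 0.2 -0.4  0.9] gap 0.1 j [-0.22  0.37  0.12  1.28  0.02 -0.25]
```

Request:
{"api": "move_arm", "payload": {"rows": [[[0.005,-0.003,-0.009,0],[0.02,-0.003,0,0],[0.02,0,0,0],[0.006,0,0,0],[0,0,0,0]]]}}

```text
t: 11.5
tool_pos: [563.1, -126.4, 156.6]
eef_rot: [-0.011, 0.686, 0.015, 0.727]
contact_force: [0.7, 0.8, 1.1]
finger_gap: -0.2
```

```bash
python3 -c "
from h import *
toolmove(-34,-97,155)"
```

```text
tool shift mm [  1.1 -33.9  -5.7]
t 11.50 shelf xy [-28.8 -63. ] z 156.6 down -0.9983 [0.058 0.007] tool y in shelf [-0.013  1.   ] tool z [0.998 0.013] F [0.7 0.8 1.1] gap -0.2 j [-0.23  0.39  0.02  1.14  0.02 -0.27]
```

Request:
{"api": "move_arm", "payload": {"rows": [[[0,-0.006,-0.004,0],[0,-0.006,-0.001,0],[0,-0.006,0,0],[0,-0.006,0,0],[0,-0.004,0,0],[0,0,0,0]]]}}

```text
t: 12.0
tool_pos: [559.5, -157.3, 159.1]
eef_rot: [-0.009, 0.685, 0.016, 0.728]
contact_force: [0.3, 1.8, -0.9]
finger_gap: -0.0
```

```bash
python3 look.py 9
```

```text
t 12.10 shelf xy [-33.1 -93.7] z 159.1 down -0.9981 [0.062 0.01 ] tool y in shelf [-0.013  1.   ] tool z [0.998 0.012] F [-1.6 -0.1  1.4] gap 0.1 j [-0.29  0.4   0.03  1.15  0.03 -0.32]
```

View pics/t9c.png

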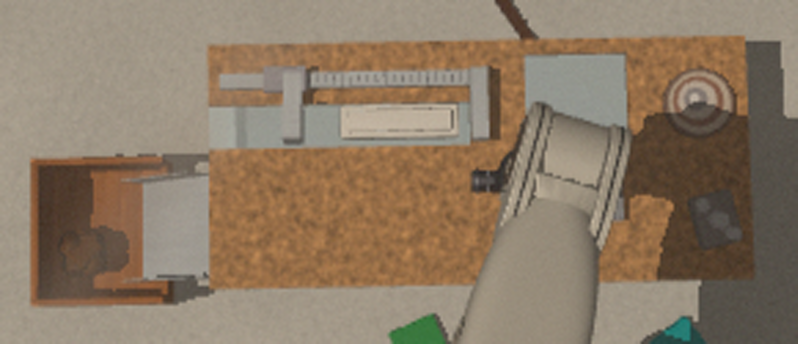

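View pics/s9c.png

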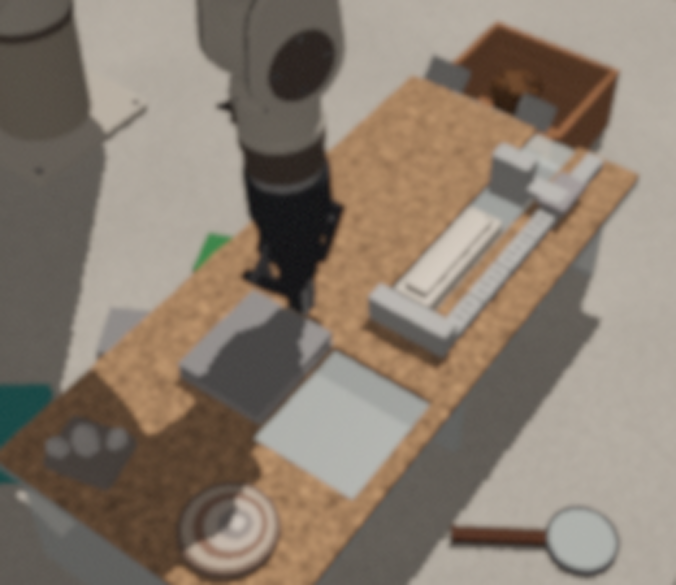

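Run:
```python
from h import *
# check the scene cam on known bay corners (z150)
f=lambda a:[(x/2.6+110,y/2.6+120) for x,y in a]
print('bay',w2s(pix2plane('scene',f([(335,350),(429,406),(350,497),(255,437)]),150)).round(1).tolist())
print('mica',w2s(pix2plane('scene',f([(255,291),(330,334),(257,405),(180,362)]),168)).round(1).tolist())
c=cv2.imread('pics/s9.png')[225:285,170:245]; cv2.imwrite('pics/s9d.png',cv2.resize(c,None,fx=9,fy=9,interpolation=cv2.INTER_CUBIC))
```

```text
bay [[18.7, -109.0], [123.0, -111.4], [119.8, -226.1], [19.0, -225.7]]
mica [[-75.3, -107.5], [12.7, -108.3], [8.3, -208.2], [-76.5, -211.6]]
```

View pics/s9d.png

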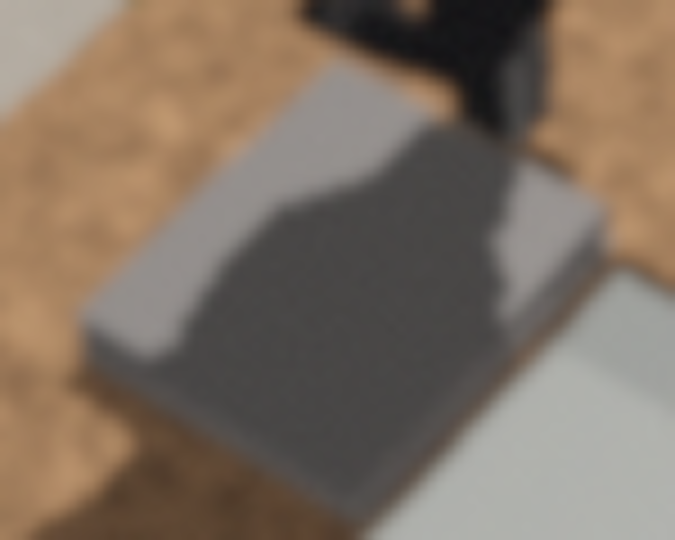

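Run:
```python
from h import *
f=lambda a:[(x/9+170-.44,y/9+225-.44) for x,y in a]
S=w2s(pix2plane('scene',f([(340,55),(609,208),(348,498),(80,316)]),168)); print(S.round(1).tolist(),S.mean(0))
S=w2s(pix2plane('scene',f([(622,262)]),150));print(S)
```

```text
[[-79.3, -105.4], [11.9, -106.0], [14.2, -217.8], [-77.1, -213.6]] [ -32.56895302 -160.69401878]
[[  16.68230527 -106.95413775]]
```

Request:
{"api": "move_arm", "payload": {"rows": [[[0.001,-0.005,0,0],[0,-0.003,0,0],[0,0,0,0],[0,0.012,0,0],[-0.03,0.01,-0.005,0],[-0.03,0,-0.03,0],[0,0,-0.035,0],[0,0,-0.035,0]]]}}

```text
t: 12.77
tool_pos: [454.5, -145.1, 212.9]
eef_rot: [-0.013, 0.683, 0.017, 0.73]
contact_force: [-0.8, -0.4, 1.2]
finger_gap: -0.3
```

```bash
python3 look.py 10
```

```text
t 12.87 shelf xy [-143.   -78.3] z 211.8 down -0.9982 [0.06  0.009] tool y in shelf [-0.015  1.   ] tool z [0.998 0.015] F [ 0.3 -0.  -0.2] gap -0.0 j [-0.33  0.15 -0.16  1.21  0.03 -0.37]
```

View pics/t10c.png

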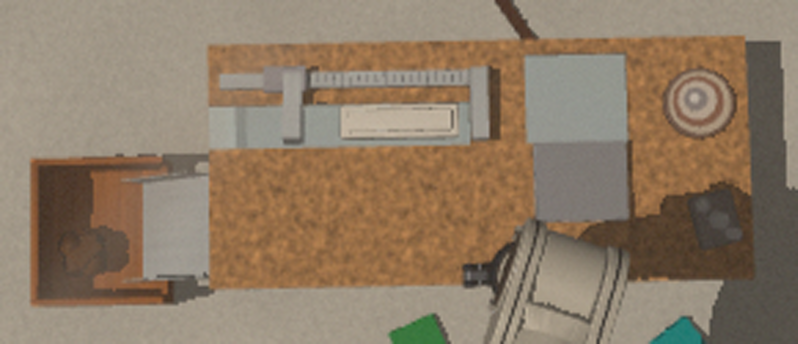

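Run:
```python
from h import *
p=cv2.imread('pics/t10.png').astype(float); g=p[...,0]-p[...,2]
def cross(r):
    lo,hi=r[:4].mean(),r[-4:].mean(); m=(lo+hi)/2
    k=np.nonzero((r[:-1]-m)*(r[1:]-m)<=0)[0][0]; return k+(m-r[k])/(r[k+1]-r[k])
for v in (180,185,190,195,200):
    u=295+cross(g[v,295:312]); 
    u2=330+cross(g[v,330:348]); 
    a=w2s(pix2plane('top',[(u,v),(u2,v)],168)); b=pix2plane
    print(v,u.round(2),u2.round(2),a.round(1).tolist())
for uu in (307,312,316):
    v=195+cross(g[195:215,uu]); print(uu,v,w2s(pix2plane('top',[(uu,v)],168)))
```

```text
180 303.12 339.18 [[2.1, -110.1], [-0.1, -226.1]]
185 303.44 339.22 [[-14.1, -110.7], [-16.2, -225.7]]
190 303.58 339.11 [[-30.2, -110.7], [-32.4, -224.8]]
195 303.56 340.14 [[-46.3, -110.2], [-48.5, -227.5]]
200 304.08 340.16 [[-62.4, -111.4], [-64.6, -227.0]]
307 205.55 [[ -80.42090023 -120.21393657]]
312 204.25 [[ -76.55483002 -136.349271  ]]
316 204.05555555555554 [[ -76.17407385 -149.18138816]]
```

Request:
{"api": "move_arm", "payload": {"rows": [[[0.002,-0.035,0.005,0.9],[0.002,-0.035,0.005,0],[0.005,-0.013,0,0],[0.02,0,0,0],[0.02,0,0,0],[0.006,0,0,0],[0,0,0,0]]], "claw": 0.6}}

```text
t: 13.45
tool_pos: [469.6, -229.6, 158.0]
eef_rot: [-0.009, 0.682, 0.009, 0.731]
contact_force: [0.3, -0.2, -0.1]
finger_gap: 68.4
```

```bash
python3 -c "
from h import *
toolmove(-70,-166,154)"
```

```text
tool shift mm [ 7.8 -2.1 54.4]
t 13.45 shelf xy [-124.8 -163.9] z 158.0 down -0.9976 [0.069 0.001] tool y in shelf [-0.001  1.   ] tool z [0.998 0.001] F [ 0.3 -0.2 -0.1] gap 68.4 j [-0.47  0.28 -0.14  1.09  0.03 -0.5 ]
```

Request:
{"api": "move_arm", "payload": {"rows": [[[0.002,-0.001,0.01,0],[0.002,-0.001,0.01,0],[0.001,0,0.01,0],[0.0005,0,0.01,0],[0.0005,0,0.01,0],[0.0005,0,0.01,0],[0.0005,0,0.01,0],[0.0005,0,0.006,0]]]}}

```text
t: 14.12
tool_pos: [552.0, -227.3, 158.3]
eef_rot: [-0.011, 0.684, 0.009, 0.729]
contact_force: [-4.0, -0.9, 2.0]
finger_gap: 68.3
```

```bash
python3 look.py 11;  python3 -c "
from h import *
toolmove(9,-166,154)"
```

```text
t 14.22 shelf xy [ -41.5 -163.6] z 158.3 down -0.9978 [ 0.066 -0.002] tool y in shelf [-0.004  1.   ] tool z [0.998 0.004] F [ 0.7  0.4 -0.1] gap 68.3 j [-0.4   0.42  0.07  1.16  0.02 -0.43]
tool shift mm [ 7.6 -2.6 50.1]
t 14.22 shelf xy [ -41.5 -163.6] z 158.3 down -0.9978 [ 0.066 -0.002] tool y in shelf [-0.004  1.   ] tool z [0.998 0.004] F [ 0.7  0.4 -0.1] gap 68.3 j [-0.4   0.42  0.07  1.16  0.02 -0.43]
```

View pics/s11c.png

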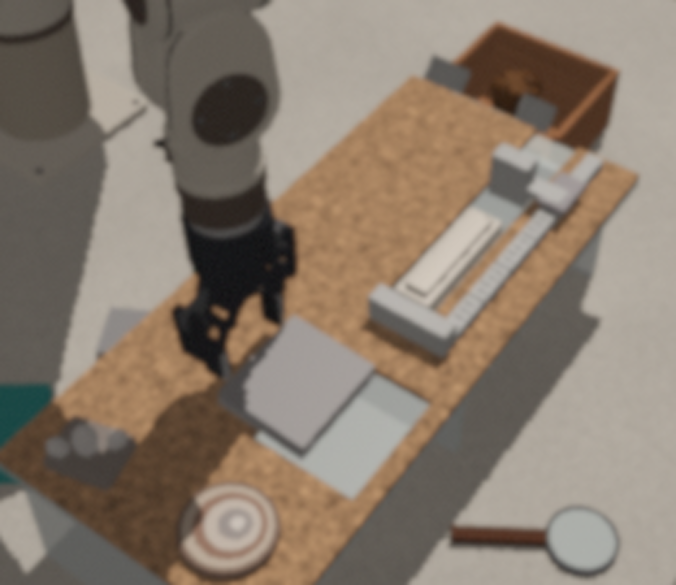

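View pics/t11c.png

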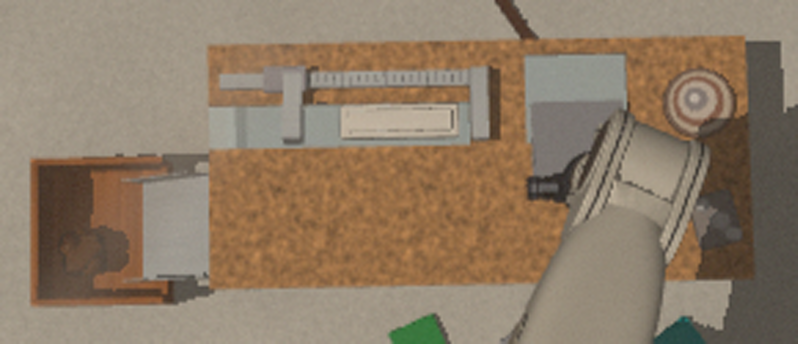

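Run:
```python
from h import *
p=cv2.imread('pics/t11.png').astype(float); 
for v in (166,170,174,178,182,186): print(v,p[v,296:310].sum(1).astype(int), p[v,332:344].sum(1).astype(int))
print(w2s(pix2plane('top',[(302,174),(303,174),(337.5,166)],168)),w2s(pix2plane('top',[(300,174),(338,166)],150)))
c=cv2.imread('pics/s11.png')[235:315,180:280]; cv2.imwrite('pics/s11d.png',cv2.resize(c,None,fx=7,fy=7,interpolation=cv2.INTER_CUBIC))
```

```text
166 [343 345 359 348 327 406 434 369 349 350 351 355 351 350] [328 317 342 305 291 171 220 271 311 348 350 388]
170 [333 336 350 316 307 411 430 355 347 350 354 347 358 357] [334 427 365 358 275 298 355 356 230 251 278 254]
174 [315 307 317 328 312 377 435 393 358 351 360 361 355 345] [422 407 396 197 344 404 393 269 379 371 355 358]
178 [308 344 372 368 364 358 347 342 338 355 351 347 360 357] [414 322 229 414 420 321 402 418 423 412 396 403]
182 [318 332 340 347 358 333 327 360 319 355 351 357 356 356] [205 422 422 425 282 459 448 443 444 445 436 430]
186 [331 331 307 307 326 321 326 345 356 345 358 346 353 355] [421 425 310 311 466 472 470 467 466 465 466 463]
[[  21.60153957 -107.04738125]
 [  21.54131232 -110.26648661]
 [  45.43355195 -222.24181587]] [[  24.07731698 -102.57076127]
 [  48.03188118 -227.23707201]]
```

View pics/s11d.png

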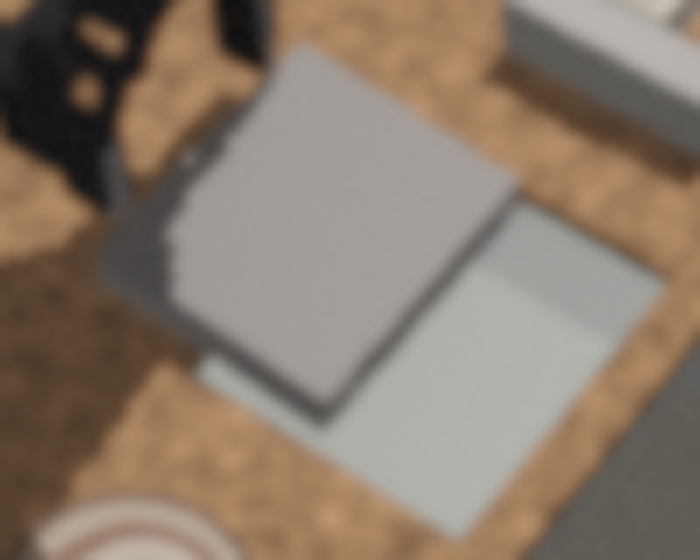

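Request:
{"api": "move_arm", "payload": {"rows": [[[0.003,0,0.007,0],[0.002,0,0.008,0],[0.001,0,0.008,0],[0.0005,0,0.008,0],[0.0005,0,0.006,0],[0,0,0.005,0]]]}}

```text
t: 14.72
tool_pos: [596.2, -225.4, 152.4]
eef_rot: [-0.01, 0.685, 0.009, 0.728]
contact_force: [-2.5, -0.3, -0.4]
finger_gap: 68.5
```

```bash
python3 look.py 12;  python3 -c "
from h import *
toolmove(9,-166,154)
c=cv2.imread('pics/s12.png')[235:315,180:280]; cv2.imwrite('pics/s12d.png',cv2.resize(c,None,fx=7,fy=7,interpolation=cv2.INTER_CUBIC))"
```

```text
t 14.82 shelf xy [   2.9 -162.8] z 152.9 down -0.998 [ 0.063 -0.001] tool y in shelf [-0.004  1.   ] tool z [0.998 0.004] F [ 0.2 -0.7 -0.3] gap 68.4 j [-0.37  0.51  0.19  1.19  0.02 -0.4 ]
tool shift mm [-0.7 -3.2  6.1]
t 14.82 shelf xy [   2.9 -162.8] z 152.9 down -0.998 [ 0.063 -0.001] tool y in shelf [-0.004  1.   ] tool z [0.998 0.004] F [ 0.2 -0.7 -0.3] gap 68.4 j [-0.37  0.51  0.19  1.19  0.02 -0.4 ]
```

View pics/s12d.png

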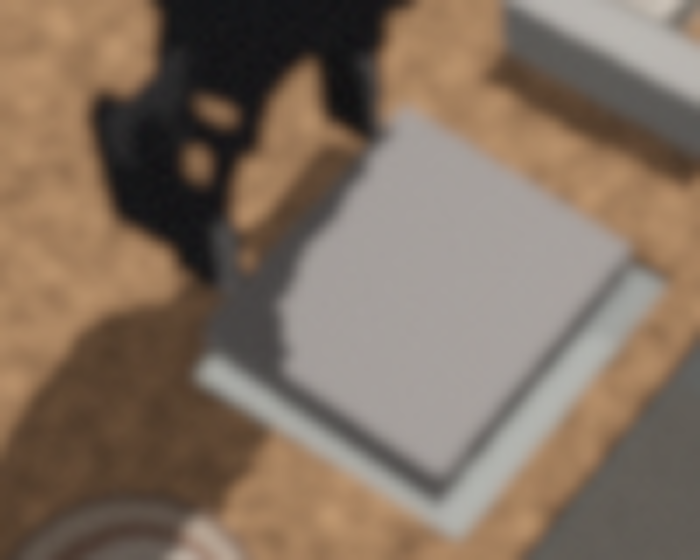

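Request:
{"api": "move_arm", "payload": {"rows": [[[0,-0.001,0.005,0],[0,-0.001,0.004,0],[0,0,0.002,0],[0,0,0,0]]]}}

```text
t: 15.15
tool_pos: [611.5, -227.6, 155.3]
eef_rot: [-0.011, 0.683, 0.009, 0.731]
contact_force: [0.2, 0.2, 1.2]
finger_gap: 68.4
```

```bash
python3 look.py 13;  python3 -c "
from h import *
toolmove(9,-166,154)
c=cv2.imread('pics/s13.png')[235:315,180:280]; cv2.imwrite('pics/s13d.png',cv2.resize(c,None,fx=7,fy=7,interpolation=cv2.INTER_CUBIC))"
```

```text
t 15.25 shelf xy [  16.5 -165.4] z 155.3 down -0.9977 [ 0.067 -0.002] tool y in shelf [-0.004  1.   ] tool z [0.998 0.004] F [-0.7 -0.3  0.5] gap 68.6 j [-0.37  0.53  0.23  1.21  0.02 -0.39]
tool shift mm [ 0.8 -0.6 -7.6]
t 15.25 shelf xy [  16.5 -165.4] z 155.3 down -0.9977 [ 0.067 -0.002] tool y in shelf [-0.004  1.   ] tool z [0.998 0.004] F [-0.7 -0.3  0.5] gap 68.6 j [-0.37  0.53  0.23  1.21  0.02 -0.39]
```

View pics/s13d.png

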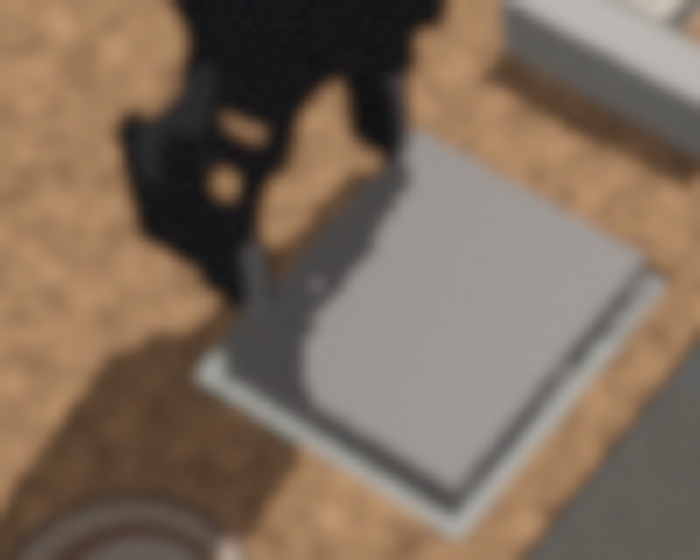

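Request:
{"api": "move_arm", "payload": {"rows": [[[0,0,-0.015,0],[-0.02,0,-0.02,0],[-0.03,0,-0.03,0],[-0.02,0.02,-0.035,0],[0,0.03,-0.035,0],[0,0.03,-0.035,0],[0,0,0,0]]]}}

```text
t: 15.83
tool_pos: [432.1, -154.8, 210.6]
eef_rot: [-0.009, 0.684, 0.009, 0.729]
contact_force: [-2.0, -0.8, -1.0]
finger_gap: 68.1
```

```bash
python3 look.py 14;  python3 - <<'E'
from h import *
P=cloud('top',np.load('pics/t14.npy')); p=cv2.imread('pics/t14.png')
# plane fit of mica top & reference cork
def med(u0,u1,v0,v1):
    q=P[v0:v1,u0:u1].reshape(-1,3); A=np.c_[q[:,:2]-q[:,:2].mean(0),np.ones(len(q))]; s=np.linalg.lstsq(A,q[:,2],rcond=None)[0]; return s.round(3)
print('mica',med(305,334,147,172),'cork',med(290,299,185,200), med(305,334,183,200),'crystal',med(238,274,166,172))
c=cv2.imread('pics/s14.png')[235:315,180:280]; cv2.imwrite('pics/s14d.png',cv2.resize(c,None,fx=7,fy=7,interpolation=cv2.INTER_CUBIC))
E
```

```text
t 15.93 shelf xy [-152.5  -92.4] z 213.5 down -0.9972 [ 0.075 -0.005] tool y in shelf [-0.001  1.   ] tool z [0.997 0.002] F [ 0.8  0.3 -0.1] gap 68.4 j [-0.36  0.13 -0.18  1.19  0.02 -0.39]
mica [ -1.678   1.116 166.436] cork [-8.00000e-03 -7.00000e-03  1.50252e+02] [ -1.452   0.735 153.208] crystal [-5.0000e-02 -5.0000e-03  1.6836e+02]
```

View pics/s14d.png

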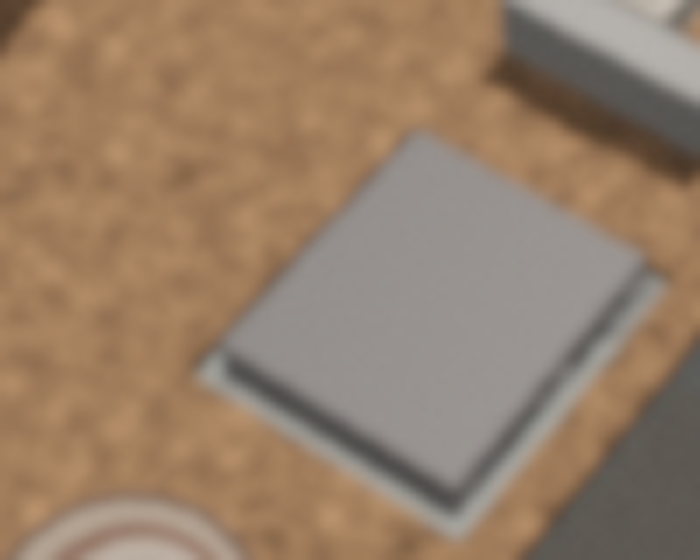

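View pics/t14c.png

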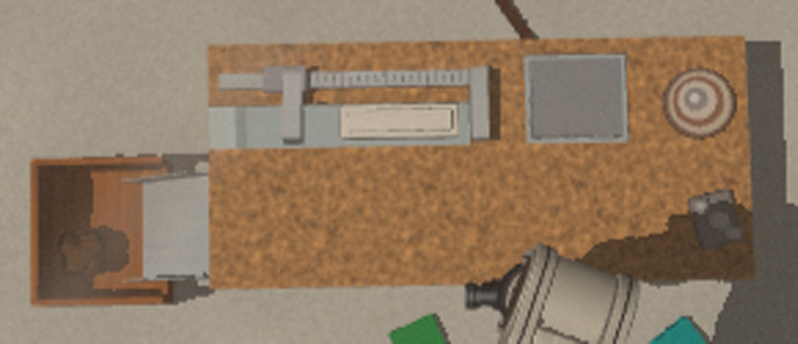

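Run:
```python
from h import *
P=cloud('top',np.load('pics/t14.npy'))
def f(u0,u1,v0,v1,n):
    q=P[v0:v1,u0:u1].reshape(-1,3); m=np.median(q[:,2]); k=abs(q[:,2]-m)<10; q=q[k]; A=np.c_[q[:,:2]-q[:,:2].mean(0),np.ones(len(q))]; print(n,k.mean().round(2),np.linalg.lstsq(A,q[:,2],rcond=None)[0].round(3))
f(305,334,147,172,'mica');f(290,299,185,200,'cork');f(305,325,180,195,'cork2');f(238,274,166,172,'crystal');f(190,210,172,176,'bayfloor')
p=cv2.imread('pics/t14.png').astype(int)
print(p[160,296:306].sum(1),p[160,332:342].sum(1)); print(p[142:152,318].sum(1),p[168:182,318].sum(1))
```

```text
mica 0.99 [-6.00000e-03  8.00000e-03  1.59878e+02]
cork 1.0 [-8.00000e-03 -7.00000e-03  1.50252e+02]
cork2 1.0 [-1.90000e-02 -4.00000e-03  1.50146e+02]
crystal 1.0 [-6.00000e-02 -7.00000e-03  1.68406e+02]
bayfloor 0.98 [-1.53000e-01 -1.60000e-02  1.42391e+02]
[340 326 341 330 324 443 378 336 360 362] [360 357 361 363 421 432 289 323 320 327]
[345 325 294 436 394 362 355 354 363 360] [363 362 362 361 366 349 345 383 437 337 338 332 303 301]
```

Request:
{"api": "move_arm", "payload": {"rows": [[[-0.02,0.03,0,0],[-0.01,0.04,0,0],[0,0.04,0,0],[0,0.04,0,0],[0,0.04,0.005,0],[0,0.04,0.01,0],[0,0.04,0.02,0],[0,0.028,0.03,0]]], "claw": -1}}

```text
t: 16.6
tool_pos: [507.1, 137.4, 255.7]
eef_rot: [-0.006, 0.671, 0.0, 0.741]
contact_force: [0.3, -2.5, 0.6]
finger_gap: 0.3
```

```bash
python3 -c "
from h import *
toolmove(36,210,230)"
```

```text
tool shift mm [ 36.8  10.  111.2]
t 16.60 shelf xy [-78.4 202. ] z 255.7 down -0.995 [ 0.099 -0.008] tool y in shelf [0.016 1.   ] tool z [ 0.995 -0.015] F [ 0.3 -2.5  0.6] gap 0.3 j [ 0.28  0.21  0.02  1.29 -0.04  0.27]
```

Request:
{"api": "move_arm", "payload": {"rows": [[[0.002,0.003,0.035,0],[0.004,0.003,0.035,0],[0.006,0.003,0.03,0],[0.01,0.001,0.01,0],[0,0,0,0]]]}}

```text
t: 17.02
tool_pos: [637.6, 161.3, 245.6]
eef_rot: [-0.008, 0.665, 0.007, 0.747]
contact_force: [-0.9, -0.6, -1.0]
finger_gap: -0.1
```

```bash
python3 -c "
from h import *
snap('scene','pics/s15.png')
c=cv2.imread('pics/s15.png')[110:260,210:370]; cv2.imwrite('pics/s15d.png',cv2.resize(c,None,fx=4,fy=4,interpolation=cv2.INTER_CUBIC))
toolmove(36,210,168)"
```

```text
tool shift mm [ 76.1 -12.6 -24.9]
t 17.07 shelf xy [ 52.  222.7] z 246.4 down -0.9933 [ 0.116 -0.   ] tool y in shelf [0.004 1.   ] tool z [ 0.993 -0.004] F [ 0.2  0.6 -0.5] gap -0.2 j [ 0.26  0.47  0.36  1.35 -0.03  0.24]
```

View pics/s15d.png

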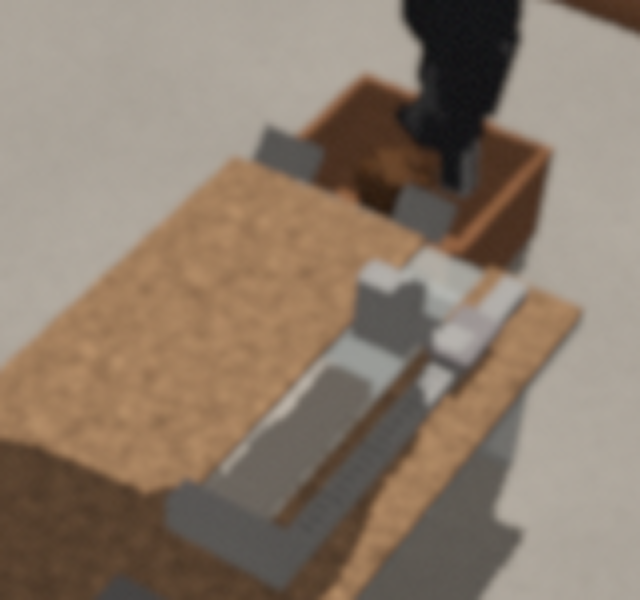

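Request:
{"api": "move_arm", "payload": {"rows": [[[0.01,-0.005,-0.02,0],[0.025,-0.003,-0.008,0],[0.025,0,0,0],[0.012,0,0,0],[0,0,0,0]]]}}

```text
t: 17.48
tool_pos: [620.3, 152.1, 173.7]
eef_rot: [-0.006, 0.662, 0.007, 0.75]
contact_force: [-0.4, 0.3, 0.1]
finger_gap: 0.0
```

```bash
python3 -c "
from h import *
toolmove(38,150,168)"
```

```text
tool shift mm [  6.1 -64.    2.5]
t 17.48 shelf xy [ 35.1 214.1] z 173.7 down -0.9922 [0.124 0.002] tool y in shelf [0.005 1.   ] tool z [ 0.992 -0.005] F [-0.4  0.3  0.1] gap 0.0 j [ 0.25  0.45  0.14  1.14 -0.03  0.23]
```

Request:
{"api": "move_arm", "payload": {"rows": [[[0.002,-0.008,0,0],[0.001,-0.008,0,0],[0.001,-0.008,0,0],[0,-0.008,0,0],[0,-0.008,0,0],[0,-0.008,0,0],[0,-0.008,0,0],[0,-0.005,0,0]]]}}

```text
t: 18.15
tool_pos: [623.4, 87.1, 175.8]
eef_rot: [-0.005, 0.659, 0.009, 0.752]
contact_force: [-0.6, 6.7, -2.6]
finger_gap: -0.1
```

```bash
python3 look.py 16
```

```text
t 18.25 shelf xy [ 36.8 148.5] z 175.8 down -0.9913 [0.132 0.006] tool y in shelf [0.005 1.   ] tool z [ 0.991 -0.005] F [ 0.3 -1.2  0.9] gap -0.1 j [ 0.14  0.42  0.11  1.12 -0.01  0.12]
```

View pics/s16c.png

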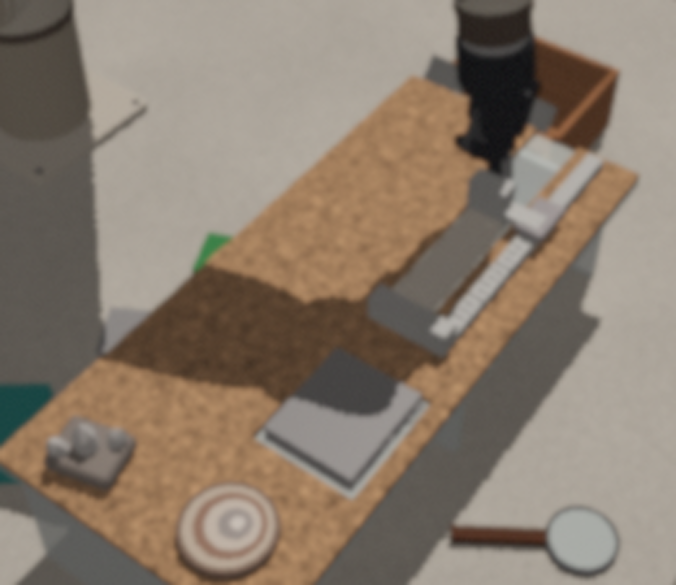

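Request:
{"api": "move_arm", "payload": {"rows": [[[0,-0.004,0,0],[0,-0.004,0,0],[0,-0.004,0,0],[0,-0.004,0,0]]]}}

```text
t: 18.58
tool_pos: [623.9, 73.7, 176.0]
eef_rot: [-0.004, 0.659, 0.013, 0.752]
contact_force: [-1.1, 15.2, -0.5]
finger_gap: 0.1
```

```bash
python3 -c "
from h import *
state()"
```

```text
t 18.58 shelf xy [ 36.8 135.6] z 176.0 down -0.9912 [0.132 0.014] tool y in shelf [0. 1.] tool z [ 0.991 -0.002] F [-1.1 15.2 -0.5] gap 0.1 j [ 0.12  0.42  0.1   1.12 -0.    0.1 ]
```

Request:
{"api": "move_arm", "payload": {"rows": [[[0,-0.003,0,0],[0,-0.003,0,0],[0,-0.003,0,0]]]}}

```text
t: 18.83
tool_pos: [623.8, 74.3, 176.2]
eef_rot: [0.0, 0.659, 0.023, 0.752]
contact_force: [-1.6, 10.8, -0.4]
finger_gap: -0.3
```

```bash
python3 -c "
from h import *
state()"
```

```text
t 18.83 shelf xy [ 36.7 136.1] z 176.2 down -0.9908 [0.131 0.035] tool y in shelf [-0.01   0.999] tool z [0.991 0.006] F [-1.6 10.8 -0.4] gap -0.3 j [0.11 0.42 0.1  1.12 0.02 0.08]
```

Request:
{"api": "move_arm", "payload": {"rows": [[[0,0.01,0,0],[0,0.02,0,0],[-0.01,0.025,0,0],[-0.035,0.02,0,0],[-0.035,0,0,0],[0,0,-0.03,0],[0,0,-0.035,0],[0,0,-0.035,0]]]}}

```text
t: 19.5
tool_pos: [519.2, 143.4, 249.0]
eef_rot: [-0.003, 0.653, 0.015, 0.757]
contact_force: [0.9, 1.5, -0.0]
finger_gap: -0.1
```

Request:
{"api": "move_arm", "payload": {"rows": [[[0,0,-0.035,0],[0,0,-0.035,0],[0,0,-0.035,0],[0,0,0,0]]]}}

```text
t: 19.83
tool_pos: [405.6, 136.5, 232.1]
eef_rot: [-0.006, 0.653, 0.011, 0.757]
contact_force: [-0.7, -0.4, -1.0]
finger_gap: -0.3
```

```bash
python3 look.py 17
python3 - <<'E'
from h import *
P=cloud('top',np.load('pics/t17.npy'))
def f(u0,u1,v0,v1,n):
    q=P[v0:v1,u0:u1].reshape(-1,3); m=np.median(q[:,2]); k=abs(q[:,2]-m)<10; q=q[k]; A=np.c_[q[:,:2]-q[:,:2].mean(0),np.ones(len(q))]; print(n,k.mean().round(2),np.linalg.lstsq(A,q[:,2],rcond=None)[0].round(3))
f(305,334,147,172,'mica');f(290,299,185,200,'cork');f(243,277,166,172,'crystal')
E
```

```text
t 19.93 shelf xy [-173.3  205.1] z 235.0 down -0.9878 [0.155 0.013] tool y in shelf [0. 1.] tool z [ 0.988 -0.002] F [0.6 1.1 0.6] gap -0.2 j [ 0.35 -0.01 -0.29  1.14 -0.04  0.33]
mica 0.99 [-6.00000e-03  5.00000e-03  1.60169e+02]
cork 0.99 [-3.00000e-03 -1.80000e-02  1.50062e+02]
crystal 0.98 [-6.10000e-02  1.00000e-03  1.68491e+02]
```

View pics/t17c.png

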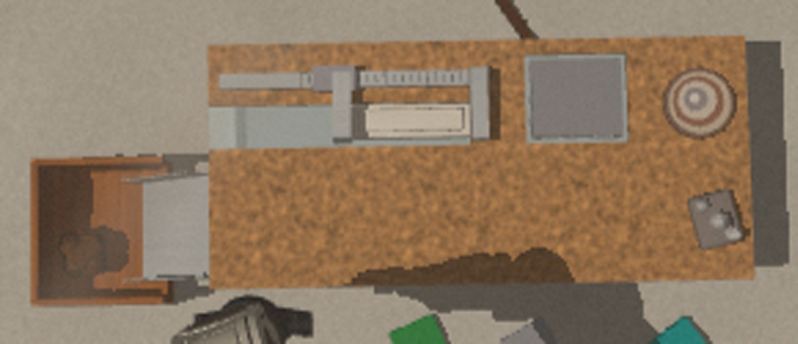

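View pics/s17c.png

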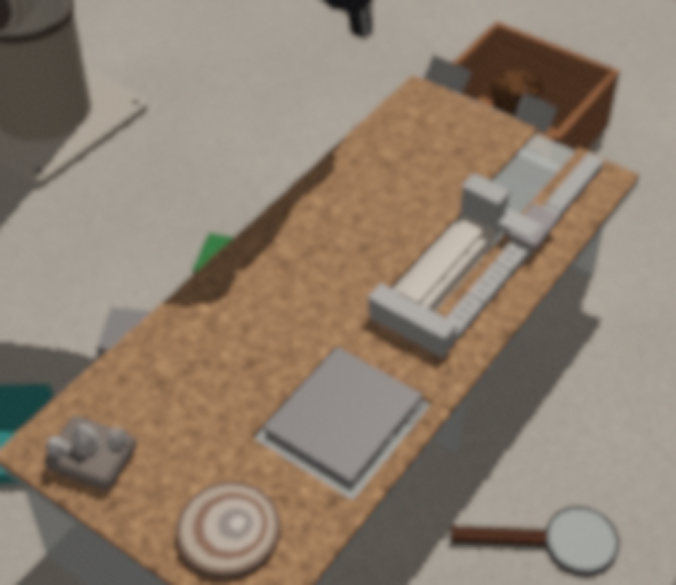

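Run:
```python
from h import *
for k in ('14','17'):
    g=cv2.cvtColor(cv2.imread(f'pics/t{k}.png'),cv2.COLOR_BGR2GRAY).astype(float)
    r=g[157:173].mean(0); print(k,dict(zip(range(206,246),r[206:246].astype(int))))
g=cv2.imread('pics/t14.png');h=cv2.imread('pics/t17.png')
t=g[150:176,210:223]; m=cv2.matchTemplate(h[146:180,205:260],t,cv2.TM_CCOEFF_NORMED); _,v,_,l=cv2.minMaxLoc(m)
y,x=l[1],l[0]; a,b,c=m[y,x-1],m[y,x],m[y,x+1]; dx=x+205-210+.5*(a-c)/(a-2*b+c); print('shift px',dx,v,'mm at z197',np.linalg.norm(np.diff(pix2plane('top',[(216,160),(216+dx,160)],197),axis=0)))
# bystander shifts
g0=cv2.imread('pics/top0.png')
for n,(x0,x1,y0,y1) in dict(agate=(350,378,148,176),quartz=(358,384,190,218)).items():
    m=cv2.matchTemplate(h[y0-6:y1+6,x0-6:x1+6],g0[y0:y1,x0:x1],cv2.TM_CCOEFF_NORMED); print(n,cv2.minMaxLoc(m)[1],np.array(cv2.minMaxLoc(m)[3])-6)
```

```text
14 {206: np.int64(138), 207: np.int64(137), 208: np.int64(136), 209: np.int64(136), 210: np.int64(136), 211: np.int64(137), 212: np.int64(142), 213: np.int64(157), 214: np.int64(157), 215: np.int64(156), 216: np.int64(157), 217: np.int64(157), 218: np.int64(155), 219: np.int64(122), 220: np.int64(104), 221: np.int64(121), 222: np.int64(121), 223: np.int64(121), 224: np.int64(132), 225: np.int64(134), 226: np.int64(134), 227: np.int64(137), 228: np.int64(138), 229: np.int64(139), 230: np.int64(141), 231: np.int64(138), 232: np.int64(133), 233: np.int64(126), 234: np.int64(149), 235: np.int64(152), 236: np.int64(152), 237: np.int64(152), 238: np.int64(154), 239: np.int64(155), 240: np.int64(154), 241: np.int64(153), 242: np.int64(153), 243: np.int64(154), 244: np.int64(152), 245: np.int64(153)}
17 {206: np.int64(139), 207: np.int64(136), 208: np.int64(135), 209: np.int64(134), 210: np.int64(133), 211: np.int64(134), 212: np.int64(136), 213: np.int64(138), 214: np.int64(135), 215: np.int64(135), 216: np.int64(137), 217: np.int64(137), 218: np.int64(134), 219: np.int64(134), 220: np.int64(135), 221: np.int64(137), 222: np.int64(137), 223: np.int64(135), 224: np.int64(136), 225: np.int64(137), 226: np.int64(136), 227: np.int64(138), 228: np.int64(138), 229: np.int64(137), 230: np.int64(141), 231: np.int64(156), 232: np.int64(156), 233: np.int64(155), 234: np.int64(155), 235: np.int64(156), 236: np.int64(155), 237: np.int64(133), 238: np.int64(91), 239: np.int64(90), 240: np.int64(86), 241: np.int64(90), 242: np.int64(105), 243: np.int64(142), 244: np.int64(151), 245: np.int64(151)}
shift px 18.105337 0.8210321068763733 mm at z197 57.26811408559083
agate 0.995245635509491 [0 0]
quartz 0.9929186701774597 [0 0]
```

Run:
```python
from h import *
for k in ('17',):
    c=cv2.imread(f'pics/t{k}.png')[145:185,222:298]; cv2.imwrite(f'pics/t{k}z.png',cv2.resize(c,None,fx=10,fy=10,interpolation=cv2.INTER_CUBIC))
    c=cv2.imread(f'pics/s{k}.png')[175:265,245:335]; cv2.imwrite(f'pics/s{k}z.png',cv2.resize(c,None,fx=6.5,fy=6.5,interpolation=cv2.INTER_CUBIC))
print(w2s(pix2plane('top',[(219,160),(219.5,160),(237,160),(237.5,160)],197)).round(1).tolist())
```

```text
[[67.3, 157.6], [67.3, 156.1], [66.3, 100.7], [66.2, 99.1]]
```

View pics/t17z.png

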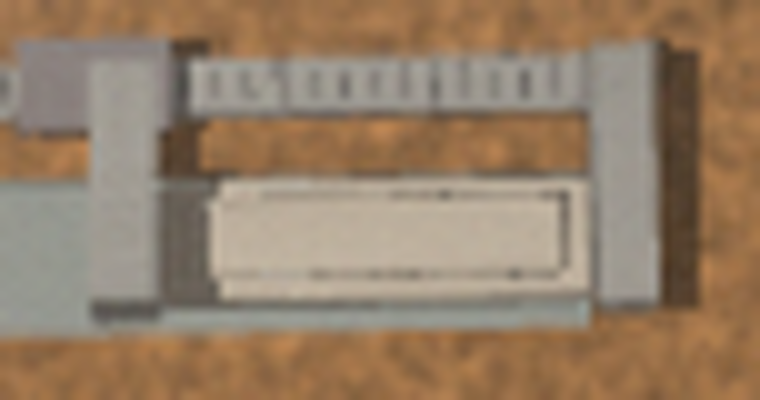

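View pics/s17z.png

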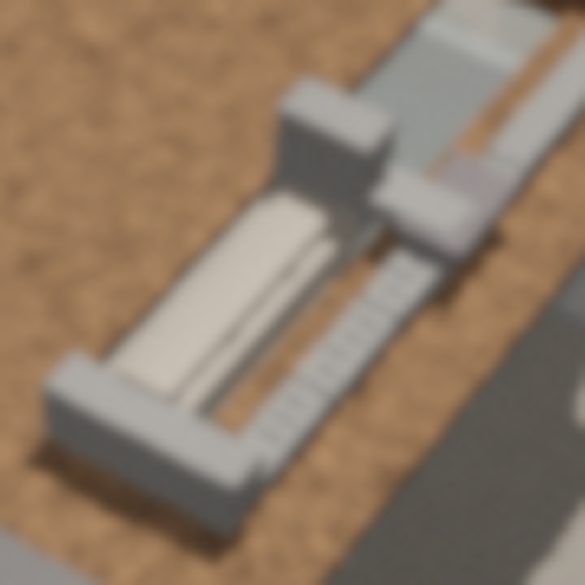

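Run:
```python
from h import *
g=cv2.imread('pics/t17.png').astype(int)
for v in (165,168,171,174): print(v,[tuple(x) for x in g[v,235:246]])
s=cv2.imread('pics/s17.png')[180:225,270:315].astype(float); s=np.clip((s-40)*3,0,255).astype(np.uint8)
cv2.imwrite('pics/s17e.png',cv2.resize(s,None,fx=13,fy=13,interpolation=cv2.INTER_CUBIC))
```

```text
165 [(np.int64(142), np.int64(151), np.int64(156)), (np.int64(146), np.int64(155), np.int64(159)), (np.int64(128), np.int64(134), np.int64(140)), (np.int64(87), np.int64(96), np.int64(103)), (np.int64(86), np.int64(96), np.int64(103)), (np.int64(85), np.int64(94), np.int64(101)), (np.int64(86), np.int64(96), np.int64(104)), (np.int64(113), np.int64(123), np.int64(130)), (np.int64(157), np.int64(175), np.int64(184)), (np.int64(145), np.int64(162), np.int64(176)), (np.int64(144), np.int64(162), np.int64(176))]
168 [(np.int64(142), np.int64(152), np.int64(156)), (np.int64(146), np.int64(154), np.int64(160)), (np.int64(121), np.int64(130), np.int64(135)), (np.int64(81), np.int64(92), np.int64(100)), (np.int64(86), np.int64(98), np.int64(106)), (np.int64(83), np.int64(93), np.int64(101)), (np.int64(91), np.int64(101), np.int64(109)), (np.int64(95), np.int64(105), np.int64(114)), (np.int64(157), np.int64(176), np.int64(190)), (np.int64(159), np.int64(176), np.int64(191)), (np.int64(158), np.int64(176), np.int64(191))]
171 [(np.int64(146), np.int64(154), np.int64(159)), (np.int64(141), np.i
[... 251 characters left out ...]
), (np.int64(88), np.int64(101), np.int64(107)), (np.int64(156), np.int64(174), np.int64(189)), (np.int64(158), np.int64(176), np.int64(190)), (np.int64(161), np.int64(181), np.int64(194))]
174 [(np.int64(137), np.int64(146), np.int64(149)), (np.int64(136), np.int64(145), np.int64(149)), (np.int64(119), np.int64(127), np.int64(131)), (np.int64(88), np.int64(97), np.int64(106)), (np.int64(84), np.int64(95), np.int64(103)), (np.int64(85), np.int64(95), np.int64(103)), (np.int64(88), np.int64(96), np.int64(104)), (np.int64(86), np.int64(95), np.int64(103)), (np.int64(90), np.int64(100), np.int64(106)), (np.int64(145), np.int64(165), np.int64(176)), (np.int64(145), np.int64(163), np.int64(174))]
```

View pics/s17e.png

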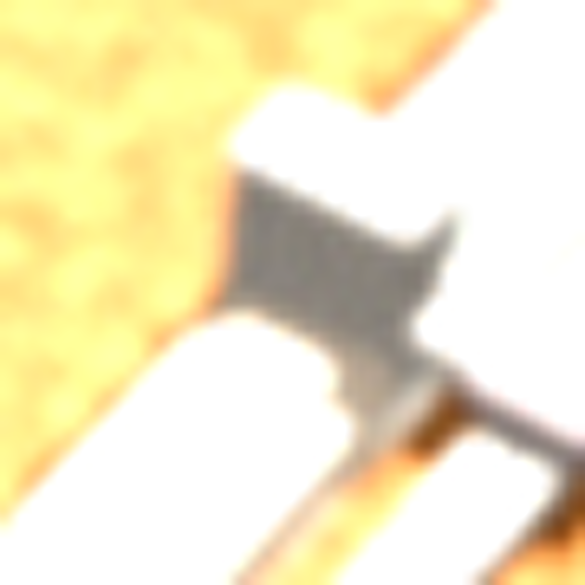

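```bash
python3 -c "
from h import *
state(); print(manip.sign_off())"
```

```text
t 19.93 shelf xy [-173.3  205.1] z 235.0 down -0.9878 [0.155 0.013] tool y in shelf [0. 1.] tool z [ 0.988 -0.002] F [0.6 1.1 0.6] gap -0.2 j [ 0.35 -0.01 -0.29  1.14 -0.04  0.33]
the job is handed in; nothing more can be done
None
```

The job is handed in, at about 20 s of the 72 s allowed. I swept the clod down the chute into the catch box, then pushed the crystal and the mica across the cork into their bays without gripping either. Last, I pushed the jaw from behind until it stalled against the crystal, and drew the arm clear.

**What the last checks showed:**
- **Clod:** it lies in the catch box in both camera views. I judged this by eye and did not measure its position there.
- **Mica:** its top reads z = 160.2 mm and level, so it is on the bay floor, with a gap visible all round.
- **Crystal:** its ridge top reads z = 168.5 mm, so it is on the bay floor. It is in line with the bay by eye, with one end against the stop.
- **Agate and quartz:** no shift to within a pixel (about 3 mm) against the first picture.
- **Jaw:** it stalled at 11–15 N, and its front face measures about 100 mm in the shelf's frame, which is where it should be when shut.

**Measurements that disagreed:**
- **Jaw travel:** from the pictures the jaw moved about 57 mm, give or take 1.5, where 60 mm was expected and more than 56 is needed. The stall and the crystal-coloured pixels right up to the jaw both say it is shut. I did not press it a second time.
- **Fingertip position:** where the fingers stalled also suggests the jaw is 2–3 mm short, which is about the calibration error.

The tool also drifted to a tilt of about 0.15 rad over the run. I saw no sign that it affected the placing.

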